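Lay the box file down in the shelf bay and stack the card box on it

ROBOT

A 6-joint arm with a two-finger parallel gripper is mounted at the origin on the work surface. World frame = base frame: x ahead of the robot, y to its left, z up, the work surface at z = 0. Lengths are in m, angles in rad, forces in N, time in s.
With the tool pointing down it reaches from about 0.35 to 0.85 m from the base axis. Payload 8.1 kg.
Tool frame: the origin (TCP) lies between the finger pads; the fingertips stand tips_ahead ahead of it and the grasp point (between the pads) lies 8 mm behind it (tips_ahead is the distance from the TCP to the fingertips, in m); z points along the fingers, x is the direction in which the jaws open and shut, and the axes are right-handed (so a half turn about z gives the same grasp; the last joint's range is limited). The gripper opens to 93 mm and grips with 3 to 60 N. Pads are 15 mm wide; open, the fingers measure 128 mm over their backs; the gripper's body (75 mm by 188 mm) begins 65 mm behind the grasp point.
Start: joints at [-1.295, 0.13, 1.488, -0, 1.523, -0.085], TCP at [0.212, -0.561, 0.23] pointing down, gripper open.
Joint ranges: [-2.96, 2.96], [-0.89, 2.26], [0.02, 2.5], [-1.34, 4.48], [0, 2.73], [-2.66, 2.66]. Speed limits (rad/s): [2.39, 2.39, 2.79, 3.14, 3.14, 3.14].

INTERFACE

Orientations are given as a rotation vector (axis times angle).
In Python, from plant import * gives the robot as it stands.
- The arm moves only by the tool play_rows, never from a script. Its argument "increments" is a list that holds one entry, the list of rows, each a list of 4 numbers: the shift along the tool's x, y, z in cm, then the turn about the tool's z in rad. A call has 1 to 5 rows; each row is the pose to reach, as a shift and turn from the pose measured when the call began, along the tool's axes at that moment; what a row does not reach only later rows make up. A row lasts 1/10 s, in which the tool goes at most 50 mm and 8.59 degrees, less where a joint would pass 70% of its speed; a pose out of reach is approached as far as the arm can. A call with a gripper value outside its range is refused whole. "jaw" is the finger opening in cm, from 0 to 9.3, set as the call begins (left out, the last holds). The fingers move at their own pace and stop on an object; "squeeze" is the grip in N (left out, the last holds). Time passes only in rows, so rows that repeat a pose let the fingers close. It gives the time, the measured TCP pose, the force and the opening at its end, in the units of the state.
- read_state(): the state, without advancing time (a new reading comes with each control period).
- read_camera(name): name is "scene" or "top" or "wrist"; returns (picture, depth): 384x512x3 uint8, blue, green, red; 384x512 float32, m along the optical axis (not along the pixel's ray), 0 where there is no reading.
- camera_params(name): a dict with "K" (3x3 intrinsics, pixels), "eye" and "orientation" of the camera in the world. Camera axes: x right, y up, looking along -z (the intrinsics and any distortion apply to the point x, -y, -z); pixel columns grow to the right and rows downward; lengths in m; the calibration is good to about 2 mm. A picture is of the moment at which its call begins: read the wrist's pose just before it. camera_params takes no time and is no camera call; for the wrist camera it gives the pose at the moment of the call.
- close_job(): hands the job in, once; it reports no verdict.
The state is a dict: "t": time; "q": joint angles; "dq": joint speeds; "joint_torque": joint torques, N m; "tool_pos": TCP position; "orientation": TCP orientation; "force": force on the tool from outside, world axes, zero at the start; "wrist_torque": the same for the moment, N m; "opening": finger opening in m.
Only numpy, scipy, OpenCV 4.12 (cv2) and the standard library are available. Lean on these libraries where they do the work, as an engineer would, in place of code of your own. Each camera call takes 0.05 s, during which the arm holds its last target.

TASK

In the bay under the green wire rack, push the standing blue box file over onto its side so that its top falls towards the yellow end plate, then slide the lying file along until its top end is snug and square against the yellow plate without shoving the plate along. Then set the orange card box gently down, upright, on the middle of the lying file. Leave the grey plate and the other desk things where they are.

Things in the scene. Friction and masses are not known exactly. Their poses are not given: they have to be found in the camera images.
- rack: Fixed green wire rack over the bay, open front and back; origin on the table below the middle of the bay, x runs into the bay (away from the robot), y along it. Wire deck 370 to 390 mm above the table, over x -83 to +208, y -500 to +500 mm; 20 mm posts at x -75/+200, y -490/+490. To reach far into the bay the tool must lean about 45 degrees, handle end towards the robot.
- file_mid (a point): Centre of the blue box file, loose, 0.35 to 0.7 kg, standing upright at the start: 120 mm along its x (depth; white label on the -x face), 70 mm along its y (thickness), 200 mm along its z (foot to top). Pushed sideways (along its y) high up it tips over its lower edge; pushed low it slides.
- file_top (a point): Centre of the file's top end face, 100 mm along the file's z from its centre; same axes
- file_foot (a point): Centre of the file's foot face, 100 mm below its centre; same axes
- yellow_mid (a point): Yellow end plate, point at mid-thickness 35 mm above the table: upright, 12 mm thick along its y (each face 6 mm from here), 150 mm wide along its x, 178 mm tall. At either end of the bay, at random. Held only by about 12 N of sliding friction along its y: pushed harder it moves (shoved).
- grey_mid (a point): The same point of the equal grey end plate at the opposite end of the bay
- cardbox_mid (a point): Centre of the orange card box (0.25 kg), on the table in front of the rack: 70 mm along its x, 60 mm along its y (grasp across this), 65 mm along its z (up). On the lying file its underside is 70 mm above the table with the rack overhead, so grasp it with the tool already leaning.
- tape: Bystander: cardboard-brown ring core lying flat, 96 mm across, 45 mm tall; origin at the centre of its underside, z up
- tape2: Bystander: amber ring (roll) lying flat on the table in front of the bay, 90 mm across, 48 mm tall; origin at the centre of its underside, z up
- punch: Bystander: grey and black hole punch, 90 x 100 x 57 mm; origin at the centre of its underside, z up
- pencup: Bystander: white ceramic cup, 72 mm across, 100 mm tall; origin at the centre of its underside, z up
Not all that is in view belongs to the job. There is more than one size of the part that bears file_mid; the job needs the middle-sized.

How it is judged:
By the outcome, as a careful person would: the job done as asked, in the order asked, and still so for the second after the job is handed in, with the robot touching nothing.
It also fails if it takes over 72 s, if anything falls off the work surface, if the arm or the gripper's body presses on something with over 40 N, if the wrist force passes 120 N, or if a joint passes its speed limit or range.

## Working session

There is one attempt and no reset: what is moved stays moved. The work goes in short steps, Python scripts to look and compute and a tool call to move; the robot and the scene stay as the last step left them, time stands still between calls to the robot, and variables do not carry over. Pictures are saved under pics/ and viewed, and the job is handed in when it is done.

Besides the shell and the picture viewer there is one more tool, called after "Request:" by a JSON object that holds its "fn" and its "kwargs", one argument or row to a line. play_rows: Moves the arm, as the interface text tells. Its arguments: {"type":"object","properties":{"increments":{"type":"array"},"jaw":{"type":"number"},"squeeze":{"type":"number"}},"required":["increments"]}

```bash
ls; mkdir -p pics; python3 - <<'E'
from plant import *
import cv2,numpy as np
for n in ["scene","top"]:
    p=camera_params(n); im,d=read_camera(n)
    print(n,p); np.savez(f'{n}0.npz',im=im,d=d,K=p['K'],eye=p['eye'],o=p['orientation'])
    cv2.imwrite(f'pics/{n}0.png',cv2.resize(im,(800,600)))
s=read_state();print({k:np.round(v,3) for k,v in s.items()})
E
```

```text
pics
scene {'K': array([[422.16315359,   0.        , 257.19548049],
       [  0.        , 422.16315359, 186.66350115],
       [  0.        ,   0.        ,   1.        ]]), 'eye': array([0.23386691, 0.7988939 , 0.795309  ]), 'orientation': array([ 0.14360794, -1.25602498, -2.61134769])}
top {'K': array([[435.36729583,   0.        , 257.06020349],
       [  0.        , 435.36729583, 193.93675439],
       [  0.        ,   0.        ,   1.        ]]), 'eye': array([ 0.3604021 , -0.02092636,  1.51114592]), 'orientation': array([ 0.05528886, -0.03260733, -1.5737733 ])}
{'t': np.float64(0.1), 'q': array([-1.295,  0.131,  1.489, -0.   ,  1.523, -0.085]), 'dq': array([-0.   , -0.001, -0.002,  0.001,  0.001, -0.   ]), 'joint_torque': array([ 1.0000e-03, -5.6134e+01, -4.9310e+01,  7.7000e-02,  2.9000e-02,
       -0.0000e+00]), 'tool_pos': array([ 0.212, -0.561,  0.229]), 'orientation': array([-2.583e+00,  1.786e+00,  2.000e-03]), 'force': array([ 0.68 , -0.521, -0.129]), 'wrist_torque': array([ 0.025,  0.034, -0.012]), 'opening': np.float64(0.093)}
```

View pics/scene0.png

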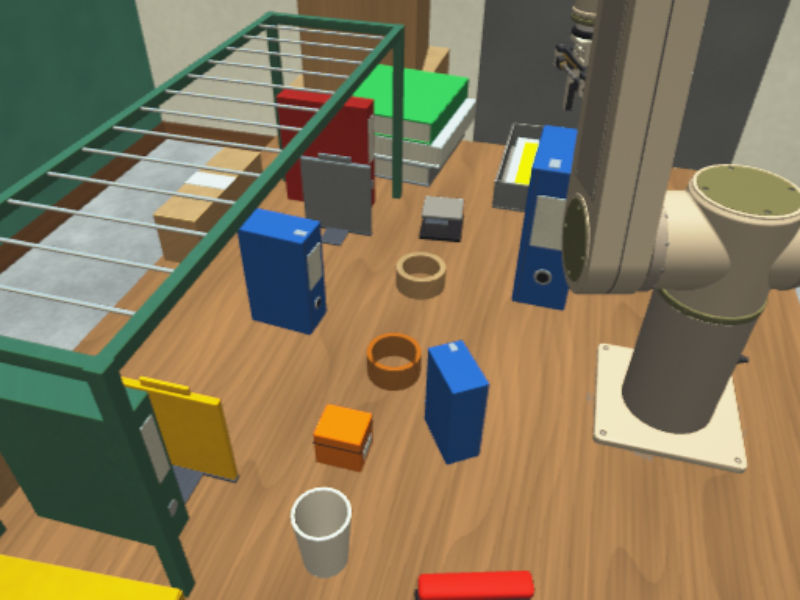

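View pics/top0.png

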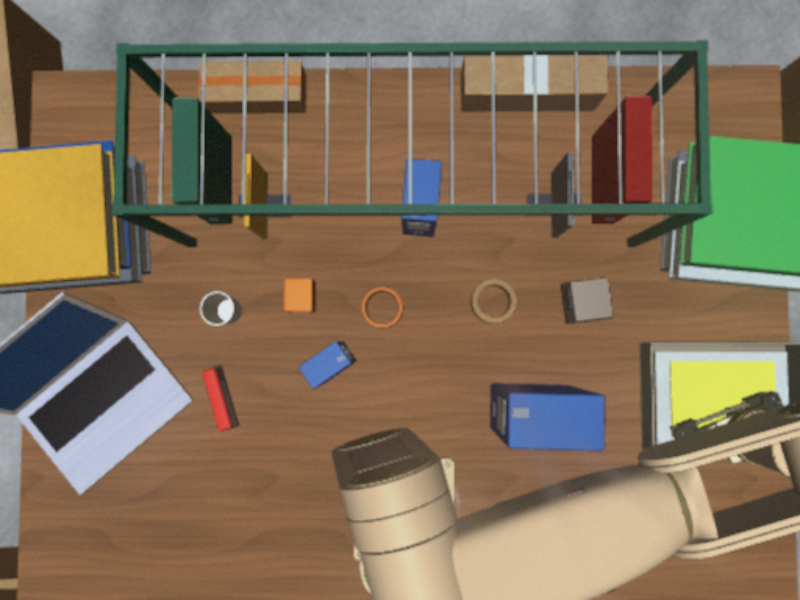

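The candidates for the blue file, as scene / top pixels in the 800x600 views:
- Under the rack: (283,270) / (421,190)
- Small one in front: (455,400) / (326,364)
- Large one by the robot: (545,215) / (550,420)

The description fits the one in the bay. I'll check its size. The yellow plate is on the left (+y), at top (250,190), and the orange box is at top (298,295).

```bash
cat > h.py <<'E'
import numpy as np,cv2
from scipy.spatial.transform import Rotation as R
def cloud(d,K,eye,o):
    v,u=np.mgrid[0:384,0:512]
    P=np.stack([(u-K[0,2])/K[0,0]*d,-(v-K[1,2])/K[1,1]*d,-d],-1)
    W=P@R.from_rotvec(o).as_matrix().T+eye
    W[d<=0]=np.nan
    return W
def proj(X,K,eye,o):
    p=(np.atleast_2d(X)-eye)@R.from_rotvec(o).as_matrix()
    return np.stack([K[0,0]*p[:,0]/-p[:,2]+K[0,2],K[1,1]*-p[:,1]/-p[:,2]+K[1,2]],-1)
def load(f):
    a=np.load(f);return a['im'],cloud(a['d'],a['K'],a['eye'],a['o'])
def hsv(im):return cv2.cvtColor(im,cv2.COLOR_BGR2HSV)
E
python3 - <<'E'
from h import *
for n in ["top","scene"]:
    im,W=load(f'{n}0.npz'); H=hsv(im)
    for name,lo,hi in [("blue",(100,120,40),(125,255,255)),("orange",(5,200,120),(16,255,255)),("yellow",(20,180,80),(32,255,255)),("grey",(95,0,50),(125,60,160)),("green",(65,80,20),(95,255,120))]:
        m=cv2.inRange(H,lo,hi)
        m=cv2.morphologyEx(m,cv2.MORPH_OPEN,np.ones((2,2)))
        N,L,S,C=cv2.connectedComponentsWithStats(m)
        for i in range(1,N):
            if S[i,4]<60: continue
            P=W[(L==i)]; P=P[np.isfinite(P[:,0])]
            if len(P)<20: continue
            print(n,name,S[i,4],C[i].round(),'min',np.percentile(P,2,0).round(3),'max',np.percentile(P,98,0).round(3))
E
```

```text
top blue 480 [273. 117.] min [ 0.587 -0.076  0.196] max [ 0.709 -0.027  0.391]
top blue 66 [270. 140.] min [ 0.596 -0.069  0.172] max [ 0.604 -0.009  0.205]
top blue 2383 [ 29. 226.] min [0.229 0.644 0.034] max [0.424 0.839 0.191]
top blue 455 [208. 234.] min [0.274 0.111 0.006] max [0.349 0.193 0.16 ]
top blue 2023 [358. 271.] min [ 0.125 -0.361  0.005] max [ 0.263 -0.198  0.292]
top grey 13773 [271.  16.] min [ 1.219 -1.295 -0.764] max [ 1.525  1.168 -0.512]
top grey 62 [99. 41.] min [ 0.849  0.414 -0.765] max [1.327 0.879 0.368]
top grey 92 [201.  40.] min [ 0.983  0.179 -0.765] max [ 1.329  0.344 -0.   ]
top grey 147 [223.  40.] min [ 0.98   0.092 -0.764] max [1.326 0.245 0.004]
top grey 131 [250.  40.] min [ 0.979 -0.012 -0.762] max [1.323 0.105 0.004]
top grey 147 [276.  40.] min [ 0.978 -0.15  -0.761] max [ 1.324 -0.033  0.005]
top grey 134 [409.  39.] min [ 0.98  -0.854 -0.761] max [ 1.321 -0.506 -0.   ]
top grey 141 [117.  41.] min [ 0.981  0.476 -0.763] max [1.326 0.81  0.002]
top grey 95 [ 86. 113.] min [0.655 0.558 0.046] max [0.762 0.597 0.116]
top grey 73 [ 89. 161.] mi
[... 1639 characters left out ...]
[130.  44.] min [ 0.828 -1.993 -0.374] max [ 1.923 -0.157  0.387]
scene green 77 [116.  54.] min [ 0.827 -1.979 -0.45 ] max [ 2.036 -0.086  0.388]
scene green 245 [288.  73.] min [ 0.488 -0.86   0.108] max [ 0.517 -0.58   0.154]
scene green 89 [101.  65.] min [ 0.83  -1.971 -0.565] max [ 2.202 -0.017  0.387]
scene green 250 [90. 77.] min [ 0.813 -1.961 -0.655] max [2.232 0.054 0.387]
scene green 331 [73. 90.] min [ 0.832 -1.759 -0.659] max [2.235 0.121 0.386]
scene green 407 [ 53. 105.] min [ 0.839 -1.519 -0.657] max [2.234 0.192 0.387]
scene green 508 [ 30. 122.] min [ 0.836 -1.276 -0.658] max [2.232 0.261 0.386]
scene green 407 [ 10. 140.] min [ 0.849 -1.042 -0.66 ] max [2.234 0.281 0.384]
```

```bash
python3 - <<'E'
from h import *
im,W=load('scene0.npz');im2,W2=load('top0.npz')
def pl(P,name):
    P=P[np.isfinite(P[:,0])]
    for _ in range(3):
        c=np.median(P,0) if _==0 else P.mean(0); U,S,V=np.linalg.svd(P-c,full_matrices=False); n=V[2]; r=(P-c)@n; P=P[abs(r)<max(.003,2*r.std())]
    print(name,len(P),'c',P.mean(0).round(4),'n',n.round(3),'rms',r.std().round(4),'min',P.min(0).round(3),'max',P.max(0).round(3))
def box(W,lo,hi): 
    with np.errstate(invalid='ignore'): return W[((W>lo)&(W<hi)).all(-1)]
for n,w in (('s',W),('t',W2)):
    print(n)
    for name,lo,hi in [('filetop',(.57,-.1,.19),(.75,.03,.215)),('fileF',(.57,-.1,.02),(.604,.03,.18)),('fileY',(.605,-.03,.02),(.75,.03,.18)),
      ('yelO',(.55,.28,.02),(.75,.335,.16)),('yelfoot',(.5,.2,.003),(.78,.42,.012)),('greyfoot',(.5,-.42,.003),(.78,-.2,.012)),('grey',(.55,-.42,.03),(.75,-.28,.17)),('boxtop',(.38,.17,.057),(.55,.3,.075)),('boxF',(.38,.2,.01),(.432,.26,.05)),('boxY',(.38,.235,.01),(.55,.3,.055)),('deck',(.55,-.6,.37),(.9,.6,.4))]:
        P=box(w,lo,hi)
        if len(P)>15: pl(P,name)
E
python3 - <<'E'
import cv2,numpy as np
a=np.load('scene0.npz')['im'];b=np.load('top0.npz')['im']
x=cv2.resize(a[90:330,60:300],(400,400),interpolation=cv2.INTER_CUBIC)
y=cv2.resize(b[90:220,140:390],(770,400),interpolation=cv2.INTER_CUBIC)
cv2.imwrite('pics/c1.png',x);cv2.imwrite('pics/c2.png',y)
E
```

```text
s
filetop 695 c [ 0.6536 -0.035   0.1995] n [ 0.001 -0.009 -1.   ] rms 0.0012 min [ 0.595 -0.076  0.196] max [0.713 0.002 0.202]
fileF 603 c [ 0.5976 -0.0285  0.1048] n [ 0.996 -0.094  0.002] rms 0.0011 min [ 0.593 -0.068  0.021] max [0.603 0.004 0.18 ]
fileY 1695 c [ 0.6612 -0.0039  0.1037] n [ 0.086  0.996 -0.001] rms 0.0013 min [ 0.605 -0.011  0.02 ] max [0.72  0.003 0.18 ]
yelO 1769 c [0.6402 0.3171 0.094 ] n [ 0.001  1.    -0.   ] rms 0.0009 min [0.591 0.314 0.02 ] max [0.721 0.32  0.16 ]
yelfoot 213 c [0.6424 0.3327 0.0043] n [-0.    -0.002  1.   ] rms 0.0013 min [0.508 0.205 0.003] max [0.691 0.416 0.007]
greyfoot 197 c [ 0.6362 -0.3086  0.0044] n [-0.007  0.003  1.   ] rms 0.0011 min [ 0.502 -0.416  0.003] max [ 0.779 -0.201  0.008]
grey 1518 c [ 0.6639 -0.3312  0.1021] n [0.002 1.    0.003] rms 0.0022 min [ 0.589 -0.336  0.03 ] max [ 0.741 -0.327  0.17 ]
boxtop 651 c [0.4605 0.2267 0.0644] n [0.002 0.003 1.   ] rms 0.0012 min [0.426 0.194 0.061] max [0.496 0.256 0.067]
boxF 104 c [0.4266 0.2332 0.0314] n [ 0.999 -0.033 -0.006] rms 0.0009 min [0.425 0.2   0.011] max [0.43  0.
[... 544 characters left out ...]
06  1.    -0.002] rms 0.0008 min [0.592 0.299 0.021] max [0.744 0.305 0.16 ]
yelfoot 633 c [0.6229 0.2958 0.0047] n [-0.001  0.001 -1.   ] rms 0.0012 min [0.501 0.2   0.003] max [0.78  0.42  0.008]
greyfoot 866 c [ 0.6291 -0.3032  0.0046] n [-0.001  0.002  1.   ] rms 0.0013 min [ 0.502 -0.42   0.003] max [ 0.78  -0.2    0.008]
grey 395 c [ 0.6688 -0.3342  0.108 ] n [-0.001 -1.    -0.005] rms 0.0009 min [ 0.59  -0.337  0.03 ] max [ 0.741 -0.332  0.17 ]
boxtop 343 c [0.4614 0.2217 0.065 ] n [ 0.004 -0.009  1.   ] rms 0.0025 min [0.428 0.191 0.06 ] max [0.496 0.251 0.07 ]
deck 8419 c [ 0.7192 -0.0206  0.3891] n [-0.002 -0.001 -1.   ] rms 0.0025 min [ 0.571 -0.52   0.383] max [0.871 0.48  0.394]
```

View pics/c1.png

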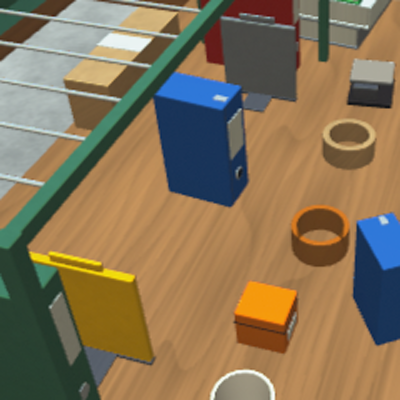

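View pics/c2.png

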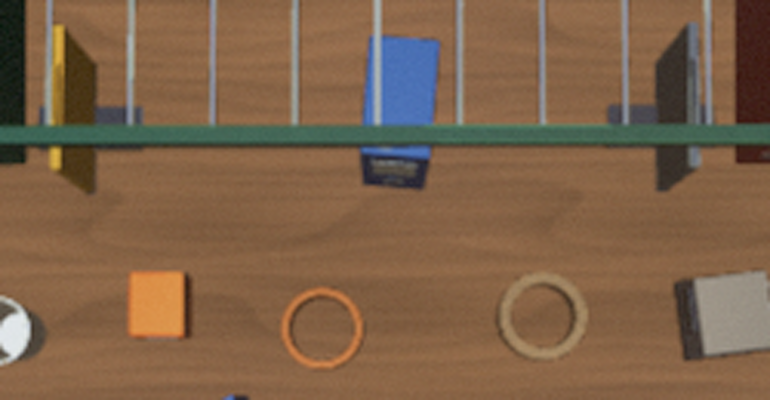

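```bash
cat >> h.py <<'E'
def go(*targets, yaw=None):
    """print rows (cm in current tool axes) to reach world targets"""
    import plant
    s=plant.read_state(); M=R.from_rotvec(s['orientation']).as_matrix(); p=np.array(s['tool_pos'])
    print('t',round(float(s['t']),2),'p',p.round(4),'q',np.round(s['q'],3),'F',np.round(s['force'],1),'open',round(float(s['opening']),4))
    print('axes x',M[:,0].round(3),'y',M[:,1].round(3),'z',M[:,2].round(3))
    for T in targets: print(T,'->',(M.T@(np.array(T)-p)*100).round(2))
E
python3 -c "
from h import *
import plant;print(plant.tips_ahead)
go((.212,-.561,.45),(.45,-.25,.55),(.5,-.0,.6))"
```

```text
0.011
t 0.1 p [ 0.2117 -0.5609  0.2287] q [-1.295  0.131  1.489 -0.     1.523 -0.085] F [ 0.7 -0.5 -0.1] open 0.0933
axes x [ 0.353 -0.936 -0.002] y [-0.936 -0.353 -0.   ] z [-0.     0.002 -1.   ]
(0.212, -0.561, 0.45) -> [-2.000e-02 -3.000e-02 -2.213e+01]
(0.45, -0.25, 0.55) -> [-20.73 -33.27 -32.09]
(0.5, -0.0, 0.6) -> [-42.36 -46.78 -37.05]
```

Request:
{"fn": "play_rows", "kwargs": {
  "increments": [
    [[0,0,-5,0],[0,0,-10,0],[0,0,-15,0.1],[0,0,-20,0.2],[0,0,-24,0.36]]
  ],
  "jaw": 0,
  "squeeze": 10
}}

```text
t: 0.6
tool_pos: [0.2118, -0.561, 0.4718]
orientation: [2.228, -2.214, 0.001]
force: [0.0, -0.5, 0.5]
opening: 0.0576
```

```bash
python3 -c "
from h import *
go((.45,-.25,.55),(.5,-.0,.6))"
```

```text
t 0.6 p [ 0.2118 -0.561   0.4718] q [-1.295  0.171  1.004  0.     1.966  0.269] F [ 0.  -0.5  0.5] open 0.0576
axes x [ 0.006 -1.     0.   ] y [-1.    -0.006 -0.   ] z [ 0. -0. -1.]
(0.45, -0.25, 0.55) -> [-30.94 -24.03  -7.83]
(0.5, -0.0, 0.6) -> [-55.91 -29.19 -12.84]
```

Request:
{"fn": "play_rows", "kwargs": {
  "increments": [
    [[-4,-3,-1.5,0],[-8,-6,-3,0],[-12,-9,-4,0],[-16,-12,-5,0],[-20,-15,-6,0]]
  ]
}}

```text
t: 1.1
tool_pos: [0.3562, -0.365, 0.5301]
orientation: [2.228, -2.215, -0.0]
force: [1.1, -1.4, 1.0]
opening: 0.0179
```

Request:
{"fn": "play_rows", "kwargs": {
  "increments": [
    [[-4,-2,-1,0],[-8,-4,-2,0],[-12,-6,-3,0],[-16,-8,-4,0],[-20,-10,-5,0]]
  ]
}}

```text
t: 1.6
tool_pos: [0.4554, -0.1627, 0.5803]
orientation: [2.228, -2.215, -0.001]
force: [0.5, 0.3, 0.0]
opening: 0.0002
```

Request:
{"fn": "play_rows", "kwargs": {
  "increments": [
    [[-4,-1,-1,0],[-8,-2,-2,0],[-12,-3,-3,0],[-15,-4,-3,0],[-15,-4,-3,0]]
  ]
}}

```text
t: 2.1
tool_pos: [0.4953, -0.0092, 0.6099]
orientation: [2.233, -2.21, -0.002]
force: [0.6, -0.5, 0.7]
opening: 0.0003
```

```bash
python3 -c "
from h import *
go((.5,-.0,.6))"
```

```text
t 2.1 p [ 0.4953 -0.0092  0.6099] q [-1.230e-01  4.700e-02  8.660e-01  1.000e-03  2.230e+00  1.438e+00] F [ 0.6 -0.5  0.7] open 0.0003
axes x [ 0.011 -1.    -0.001] y [-1.    -0.011  0.001] z [-0.001  0.001 -1.   ]
(0.5, -0.0, 0.6) -> [-0.92 -0.48  0.99]
```

Request:
{"fn": "play_rows", "kwargs": {
  "increments": [
    [[0,-5,0,0],[0,-10,0,0],[0,-15,0,0],[0,-20,0,0],[0,-25,0,0]]
  ]
}}

```text
t: 2.6
tool_pos: [0.6787, -0.0081, 0.5874]
orientation: [-2.223, 2.202, -0.018]
force: [-10.6, -1.0, 23.4]
opening: 0.0002
```

```bash
python3 -c "
from h import *
go((.5,-.0,.6))"
```

```text
t 2.6 p [ 0.6787 -0.0081  0.5874] q [-0.089  0.732  0.022  0.003  2.371  1.475] F [-10.6  -1.   23.4] open 0.0002
axes x [ 0.01  -1.    -0.001] y [-1.    -0.01  -0.017] z [ 0.017  0.001 -1.   ]
(0.5, -0.0, 0.6) -> [-0.98 17.84 -1.57]
```

Request:
{"fn": "play_rows", "kwargs": {
  "increments": [
    [[0,-5,0,0],[0,-10,0,0],[0,-15,0,0],[0,-15,0,0],[0,-15,0,0]]
  ]
}}

```text
t: 3.1
tool_pos: [0.7441, -0.0062, 0.5305]
orientation: [-2.202, 2.181, -0.065]
force: [0.8, -0.2, 0.2]
opening: 0.0004
```

```bash
python3 -c "
from h import *
go((.5,-.0,.6))"
```

```text
t 3.1 p [ 0.7441 -0.0062  0.5305] q [-0.08   0.814  0.022  0.006  2.246  1.486] F [ 0.8 -0.2  0.2] open 0.0004
axes x [ 0.01 -1.    0.  ] y [-0.998 -0.01  -0.059] z [ 0.059  0.    -0.998]
(0.5, -0.0, 0.6) -> [-0.86 23.95 -8.38]
```

Request:
{"fn": "play_rows", "kwargs": {
  "increments": [
    [[0,4,-3,0],[0,8,-7,0],[0,12,-11,0],[0,16,-15,0],[0,20,-20,0]]
  ]
}}

```text
t: 3.6
tool_pos: [0.5598, -0.0076, 0.6905]
orientation: [-2.2, 2.179, -0.07]
force: [-0.2, -0.9, 0.8]
opening: 0.0006
```

Request:
{"fn": "play_rows", "kwargs": {
  "increments": [
    [[0,2,-5,0],[0,4,-10,0],[0,6,-15,0],[0,8,-20,0],[0,10,-25,0]]
  ]
}}

```text
t: 4.1
tool_pos: [0.3845, -0.007, 0.8068]
orientation: [-2.192, 2.171, -0.083]
force: [-0.7, 0.6, -0.8]
opening: 0.0006
```

```bash
python3 -c "
from h import *
go((.3,-.0,1.2))"
```

```text
t 4.1 p [ 0.3845 -0.007   0.8068] q [-0.165  0.311  0.022  0.035  2.732  1.428] F [-0.7  0.6 -0.8] open 0.0006
axes x [ 0.01 -1.   -0.  ] y [-0.997 -0.01  -0.077] z [ 0.077  0.001 -0.997]
(0.3, -0.0, 1.2) -> [ -0.8    5.38 -39.86]
```

Request:
{"fn": "play_rows", "kwargs": {
  "increments": [
    [[0,2,-5,0],[0,4,-10,0],[0,6,-15,0],[0,8,-20,0],[0,10,-25,0]]
  ]
}}

```text
t: 4.6
tool_pos: [0.352, -0.0062, 0.8309]
orientation: [-2.163, 2.143, -0.167]
force: [-0.2, -1.5, 0.5]
opening: 0.0007
```

```bash
python3 -c "
from h import *
go((.3,-.0,1.2))"
```

```text
t 4.6 p [ 0.352  -0.0062  0.8309] q [-0.179  0.245  0.023  0.036  2.731  1.417] F [-0.2 -1.5  0.5] open 0.0007
axes x [ 0.008 -1.     0.012] y [-0.99  -0.01  -0.143] z [ 0.143 -0.011 -0.99 ]
(0.3, -0.0, 1.2) -> [ -0.2   -0.13 -37.28]
```

Request:
{"fn": "play_rows", "kwargs": {
  "increments": [
    [[0,20,-40,0],[0,20,-40,0],[0,20,-40,0],[0,20,-40,0],[0,20,-40,0]]
  ]
}}

```text
t: 5.1
tool_pos: [0.3142, -0.0001, 0.8547]
orientation: [-2.13, 2.112, -0.258]
force: [0.0, 0.2, 0.4]
opening: 0.0002
```

```bash
python3 -c "
from h import *
go((.3,-.0,1.2))"
```

```text
t 5.1 p [ 3.142e-01 -1.000e-04  8.547e-01] q [-0.177  0.172  0.023  0.027  2.731  1.411] F [0.  0.2 0.4] open 0.0002
axes x [ 0.005 -1.     0.029] y [-0.977 -0.011 -0.212] z [ 0.212 -0.027 -0.977]
(0.3, -0.0, 1.2) -> [  0.98  -5.94 -34.03]
```

Request:
{"fn": "play_rows", "kwargs": {
  "increments": [
    [[0,25,-40,0],[0,25,-40,0],[0,25,-40,0]]
  ]
}}

```text
t: 5.4
tool_pos: [0.2748, 0.0094, 0.8753]
orientation: [-2.097, 2.083, -0.347]
force: [0.8, 0.3, -0.0]
opening: 0.0002
```

Request:
{"fn": "play_rows", "kwargs": {
  "increments": [
    [[0,25,-30,0],[0,25,-30,0],[0,25,-30,0]]
  ]
}}

```text
t: 5.7
tool_pos: [0.2227, 0.0348, 0.8931]
orientation: [-2.063, 2.059, -0.445]
force: [-0.2, 0.1, 0.5]
opening: 0.0002
```

```bash
python3 -c "
from h import *
go((.3,-.0,1.2))"
```

```text
t 5.7 p [0.2227 0.0348 0.8931] q [ 0.11   0.032  0.023 -0.285  2.731  1.397] F [-0.2  0.1  0.5] open 0.0002
axes x [-0.011 -0.997  0.076] y [-0.939 -0.015 -0.343] z [ 0.343 -0.075 -0.936]
(0.3, -0.0, 1.2) -> [  5.7  -17.73 -25.82]
```

```bash
python3 -c "
from h import *
go((.45,.08,.8),(.7,.13,.65),(.85,.16,.65))"
```

```text
t 5.7 p [0.2227 0.0348 0.8931] q [ 0.11   0.032  0.023 -0.285  2.731  1.397] F [-0.2  0.1  0.5] open 0.0002
axes x [-0.011 -0.997  0.076] y [-0.939 -0.015 -0.343] z [ 0.343 -0.075 -0.936]
(0.45, 0.08, 0.8) -> [ -5.46 -18.23  16.18]
(0.7, 0.13, 0.65) -> [-11.86 -36.64  38.43]
(0.85, 0.16, 0.65) -> [-15.02 -50.77  43.35]
```

Request:
{"fn": "play_rows", "kwargs": {
  "increments": [
    [[-2,-5,4,0],[-4,-9,8,0],[-5,-14,12,0],[-7,-19,17,0],[-8,-24,22,0]]
  ]
}}

```text
t: 6.2
tool_pos: [0.4503, 0.0903, 0.7969]
orientation: [-2.065, 2.058, -0.445]
force: [0.4, 0.1, 1.0]
opening: 0.0006
```

Request:
{"fn": "play_rows", "kwargs": {
  "increments": [
    [[-1,-4,3,0],[-2,-8,7,0],[-3,-12,11,0],[-4,-16,16,0],[-5,-20,18,0]]
  ]
}}

```text
t: 6.7
tool_pos: [0.6694, 0.1252, 0.6964]
orientation: [-2.075, 2.065, -0.436]
force: [1.0, 0.5, 0.8]
opening: 0.0003
```

```bash
python3 -c "
from h import *
go((.45,.08,.8),(.7,.13,.65),(.95,.18,.7))"
```

```text
t 6.7 p [0.6694 0.1252 0.6964] q [ 0.183  0.513  0.142 -0.165  2.161  1.635] F [1.  0.5 0.8] open 0.0003
axes x [-0.009 -0.997  0.079] y [-0.944 -0.018 -0.33 ] z [ 0.331 -0.077 -0.941]
(0.45, 0.08, 0.8) -> [  5.51  17.36 -16.65]
(0.7, 0.13, 0.65) -> [-0.87 -1.37  5.34]
(0.95, 0.18, 0.7) -> [ -5.68 -26.7    8.51]
```

Request:
{"fn": "play_rows", "kwargs": {
  "increments": [
    [[-8,-40,10,0],[-8,-40,10,0],[-8,-40,10,0],[-8,-40,10,0]]
  ]
}}

```text
t: 7.1
tool_pos: [0.771, 0.1396, 0.6263]
orientation: [-2.057, 2.04, -0.462]
force: [-0.3, -0.4, -0.4]
opening: 0.0004
```

```bash
python3 -c "
from h import *
go((1.1,.2,.75))"
```

```text
t 7.1 p [0.771  0.1396 0.6263] q [ 0.177  0.711  0.025 -0.152  2.048  1.645] F [-0.3 -0.4 -0.4] open 0.0004
axes x [-0.006 -0.997  0.075] y [-0.932 -0.022 -0.361] z [ 0.362 -0.072 -0.929]
(1.1, 0.2, 0.75) -> [-5.290e+00 -3.527e+01 -3.000e-02]
```

Request:
{"fn": "play_rows", "kwargs": {
  "increments": [
    [[-6,-40,0,0],[-6,-40,0,0]]
  ]
}}

```text
t: 7.3
tool_pos: [0.8066, 0.1427, 0.6087]
orientation: [-2.035, 2.011, -0.492]
force: [-0.2, 0.3, 0.6]
opening: 0.0002
```

Request:
{"fn": "play_rows", "kwargs": {
  "increments": [
    [[-6,-40,-10,0],[-6,-40,-10,0]]
  ]
}}

```text
t: 7.5
tool_pos: [0.8243, 0.1457, 0.6118]
orientation: [-2.009, 1.979, -0.524]
force: [0.7, -0.3, -0.2]
opening: 0.0005
```

Request:
{"fn": "play_rows", "kwargs": {
  "increments": [
    [[-6,-80,0,0],[-6,-80,0,0]]
  ]
}}

```text
t: 7.7
tool_pos: [0.8545, 0.142, 0.6044]
orientation: [-1.981, 1.945, -0.558]
force: [-0.2, -0.8, -0.4]
opening: 0.0008
```

```bash
python3 -c "
from h import *
go((1.1,.2,.75))"
```

```text
t 7.7 p [0.8545 0.142  0.6044] q [ 0.159  0.773  0.023 -0.132  1.857  1.643] F [-0.2 -0.8 -0.4] open 0.0008
axes x [ 0.003 -0.998  0.06 ] y [-0.878 -0.031 -0.477] z [ 0.478 -0.051 -0.877]
(1.1, 0.2, 0.75) -> [ -4.84 -28.69  -1.32]
```

Request:
{"fn": "play_rows", "kwargs": {
  "increments": [
    [[-8,-80,0,0],[-8,-80,0,0]]
  ]
}}

```text
t: 7.9
tool_pos: [0.882, 0.1409, 0.5982]
orientation: [-1.953, 1.912, -0.59]
force: [-0.6, 1.1, 0.3]
opening: 0.0002
```

Request:
{"fn": "play_rows", "kwargs": {
  "increments": [
    [[-8,-80,-10,0],[-8,-80,-10,0]]
  ]
}}

```text
t: 8.1
tool_pos: [0.8978, 0.1408, 0.6057]
orientation: [-1.925, 1.879, -0.621]
force: [-0.1, -0.0, -0.6]
opening: 0.0005
```

Request:
{"fn": "play_rows", "kwargs": {
  "increments": [
    [[-8,-80,-10,0],[-8,-80,-10,0]]
  ]
}}

```text
t: 8.3
tool_pos: [0.9103, 0.1409, 0.618]
orientation: [-1.895, 1.845, -0.653]
force: [0.7, -0.9, -0.2]
opening: 0.0008
```

Request:
{"fn": "play_rows", "kwargs": {
  "increments": [
    [[-8,-80,-10,0],[-8,-80,-10,0]]
  ]
}}

```text
t: 8.5
tool_pos: [0.9206, 0.1414, 0.6326]
orientation: [-1.865, 1.81, -0.684]
force: [-0.3, 0.4, -0.1]
opening: 0.0004
```

```bash
python3 -c "
from h import *
go((1.1,.2,.75))"
```

```text
t 8.5 p [0.9206 0.1414 0.6326] q [ 0.141  0.785  0.023 -0.11   1.657  1.633] F [-0.3  0.4 -0.1] open 0.0004
axes x [ 0.016 -0.999  0.04 ] y [-0.776 -0.038 -0.63 ] z [ 0.631 -0.021 -0.776]
(1.1, 0.2, 0.75) -> [ -5.09 -21.53   2.08]
```

Request:
{"fn": "play_rows", "kwargs": {
  "increments": [
    [[-10,-80,-10,0],[-10,-80,-10,0]]
  ]
}}

```text
t: 8.7
tool_pos: [0.928, 0.1444, 0.6499]
orientation: [-1.835, 1.776, -0.714]
force: [0.3, 0.6, -0.5]
opening: 0.0005
```

Request:
{"fn": "play_rows", "kwargs": {
  "increments": [
    [[-10,-80,-10,0],[-10,-80,-10,0]]
  ]
}}

```text
t: 8.9
tool_pos: [0.9328, 0.1475, 0.6697]
orientation: [-1.805, 1.741, -0.743]
force: [0.3, 0.3, 0.3]
opening: 0.0007
```

```bash
python3 -c "
from h import *
go((.6,-.1,.75),(0.48,-.2,.6),(.45,-.2,.3))"
```

```text
t 8.9 p [0.9328 0.1475 0.6697] q [ 0.144  0.764  0.023 -0.107  1.585  1.634] F [0.3 0.3 0.3] open 0.0007
axes x [ 0.023 -0.999  0.032] y [-0.714 -0.039 -0.699] z [ 0.7   -0.006 -0.714]
(0.6, -0.1, 0.75) -> [ 24.2   19.11 -28.86]
(0.48, -0.2, 0.6) -> [ 33.44  38.56 -26.48]
(0.45, -0.2, 0.3) -> [32.42 61.67 -7.14]
```

Request:
{"fn": "play_rows", "kwargs": {
  "increments": [
    [[4,3,-3,0.045],[7,6,-6,0.045],[11,10,-10,0.045],[14,14,-14,0.045],[17,17,-17,0.045]]
  ]
}}

```text
t: 9.4
tool_pos: [0.7762, 0.0281, 0.676]
orientation: [-1.761, 1.776, -0.724]
force: [-0.1, -0.6, 0.6]
opening: 0.0004
```

```bash
python3 -c "
from h import *
go((0.42,-.125,.6),(.42,-.125,.17))"
```

```text
t 9.4 p [0.7762 0.0281 0.676 ] q [-0.04   0.059  0.932  0.022  1.377  1.544] F [-0.1 -0.6  0.6] open 0.0004
axes x [-0.008 -1.     0.   ] y [-0.715  0.006 -0.699] z [ 0.699 -0.006 -0.715]
(0.42, -0.125, 0.6) -> [ 15.61  30.7  -19.36]
(0.42, -0.125, 0.17) -> [15.6  60.75 11.4 ]
```

Request:
{"fn": "play_rows", "kwargs": {
  "increments": [
    [[2,4,-3,0],[4,8,-6,0],[6,12,-9,0],[8,16,-12,0],[10,20,-14,0]]
  ]
}}

```text
t: 9.9
tool_pos: [0.5467, -0.0627, 0.6414]
orientation: [-1.762, 1.774, -0.726]
force: [-0.8, -1.0, 0.3]
opening: 0.0003
```

Request:
{"fn": "play_rows", "kwargs": {
  "increments": [
    [[2,4,-2,0],[4,8,-4,0],[5.5,12,-5,0],[5.5,15,-2,0],[5.5,18.5,1.5,0]]
  ]
}}

```text
t: 10.4
tool_pos: [0.4383, -0.1305, 0.5078]
orientation: [-1.769, 1.787, -0.701]
force: [1.1, -0.2, 0.1]
opening: 0.0003
```

```bash
python3 -c "
from h import *
go((0.42,-.125,.3),(.42,-.125,.165))"
```

```text
t 10.4 p [ 0.4383 -0.1305  0.5078] q [-0.837 -0.892  1.936  0.536  1.539  0.883] F [ 1.1 -0.2  0.1] open 0.0003
axes x [-0.007 -1.    -0.008] y [-0.728  0.01  -0.686] z [ 0.686  0.001 -0.728]
(0.42, -0.125, 0.3) -> [-0.38 15.59 13.87]
(0.42, -0.125, 0.165) -> [-0.28 24.85 23.7 ]
```

```bash
python3 -c "
from h import *
go((0.5,-.125,.5),(0.5,-.125,.3),(.5,-.125,.165))"
```

```text
t 10.4 p [ 0.4383 -0.1305  0.5078] q [-0.837 -0.892  1.936  0.536  1.539  0.883] F [ 1.1 -0.2  0.1] open 0.0003
axes x [-0.007 -1.    -0.008] y [-0.728  0.01  -0.686] z [ 0.686  0.001 -0.728]
(0.5, -0.125, 0.5) -> [-0.59 -3.95  4.81]
(0.5, -0.125, 0.3) -> [-0.43  9.77 19.36]
(0.5, -0.125, 0.165) -> [-0.33 19.03 29.18]
```

Request:
{"fn": "play_rows", "kwargs": {
  "increments": [
    [[-0.5,-2,2,0],[-0.5,-4,5,0],[-0.5,-2,8,0],[-0.5,1,11,0],[-0.5,4,14,0]]
  ]
}}

```text
t: 10.9
tool_pos: [0.5049, -0.1242, 0.3772]
orientation: [-1.771, 1.785, -0.7]
force: [-0.3, -0.6, 0.3]
opening: 0.0005
```

```bash
python3 -c "
from h import *
go((0.5,-.125,.3),(.5,-.125,.165))"
```

```text
t 10.9 p [ 0.5049 -0.1242  0.3772] q [-0.639 -0.833  2.153  0.454  1.212  0.913] F [-0.3 -0.6  0.3] open 0.0005
axes x [-0.005 -1.    -0.007] y [-0.728  0.009 -0.685] z [ 0.685  0.002 -0.728]
(0.5, -0.125, 0.3) -> [0.14 5.65 5.28]
(0.5, -0.125, 0.165) -> [ 0.24 14.9  15.11]
```

Request:
{"fn": "play_rows", "kwargs": {
  "increments": [
    [[0,3,3,0],[0,6,6,0],[0,9,9,0],[0,12,12,0],[0,15,15,0]]
  ]
}}

```text
t: 11.4
tool_pos: [0.5041, -0.1252, 0.1676]
orientation: [-1.777, 1.785, -0.694]
force: [7.4, -1.3, -10.5]
opening: 0.0004
```

```bash
python3 - <<'E'
from h import *
import plant
go((.635,-.12,.165),(.635,-.08,.165),(.635,0.0,.165))
for n in ["scene","wrist"]:
    im,d=read=plant.read_camera(n)
    cv2.imwrite(f'pics/{n}1.png',cv2.resize(im,(800,600)))
E
```

```text
t 11.4 p [ 0.5041 -0.1252  0.1676] q [-0.644 -0.772  2.498  0.574  0.865  0.677] F [  7.4  -1.3 -10.5] open 0.0004
axes x [-0.001 -1.    -0.008] y [-0.732  0.007 -0.681] z [ 0.681  0.005 -0.732]
(0.635, -0.12, 0.165) -> [-0.53 -9.4   9.11]
(0.635, -0.08, 0.165) -> [-4.53 -9.37  9.13]
(0.635, 0.0, 0.165) -> [-12.53  -9.32   9.17]
```

View pics/scene1.png

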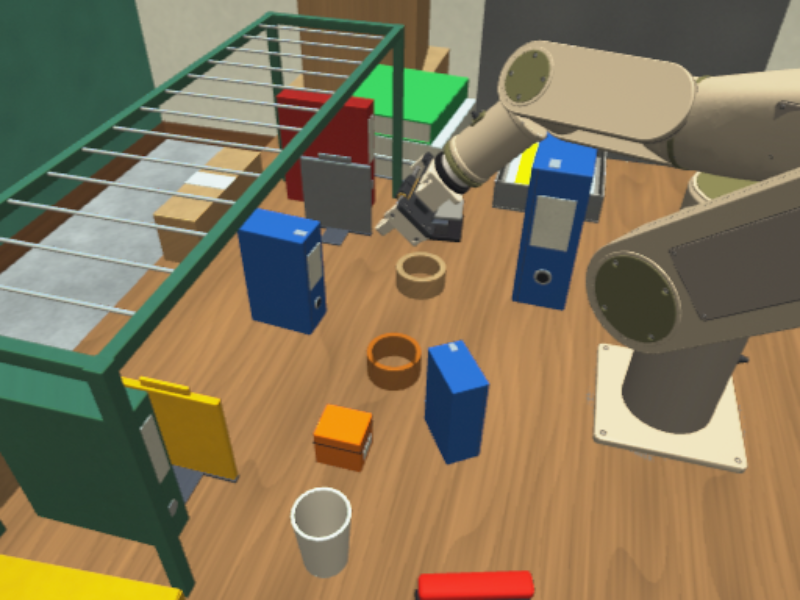

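View pics/wrist1.png

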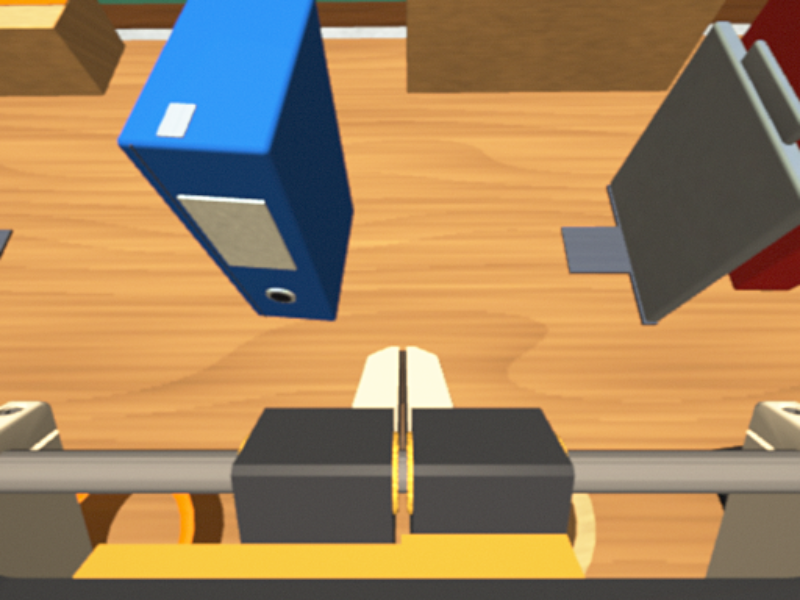

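The closed fingers (wrist view 403,380) are lined up clear to the -y side of the file, whose label face is at (240,250). I'll enter the bay next.

Request:
{"fn": "play_rows", "kwargs": {
  "increments": [
    [[0,-2,2,0],[0,-4,4,0],[-0.5,-6,6,0],[-0.5,-8,8,0],[-0.5,-9.4,9.2,0]]
  ]
}}

```text
t: 12.0
tool_pos: [0.6366, -0.1194, 0.1635]
orientation: [-1.777, 1.787, -0.687]
force: [-0.7, 0.6, 0.8]
opening: 0.0007
```

```bash
python3 - <<'E'
from h import *
import plant
go((.635,-.12,.17),(.635,-.08,.17),(.635,0.0,.17))
for n in ["scene"]:
    im,d=read=plant.read_camera(n)
    cv2.imwrite(f'pics/{n}2.png',cv2.resize(im[60:260,60:330],(800,592)))
E
```

```text
t 12.0 p [ 0.6366 -0.1194  0.1635] q [-0.432 -0.27   2.178  0.537  0.607  0.798] F [-0.7  0.6  0.8] open 0.0007
axes x [-0.001 -1.    -0.012] y [-0.734  0.009 -0.679] z [ 0.679  0.008 -0.734]
(0.635, -0.12, 0.17) -> [ 0.05 -0.32 -0.58]
(0.635, -0.08, 0.17) -> [-3.95 -0.28 -0.55]
(0.635, 0.0, 0.17) -> [-11.94  -0.21  -0.49]
```

View pics/scene2.png

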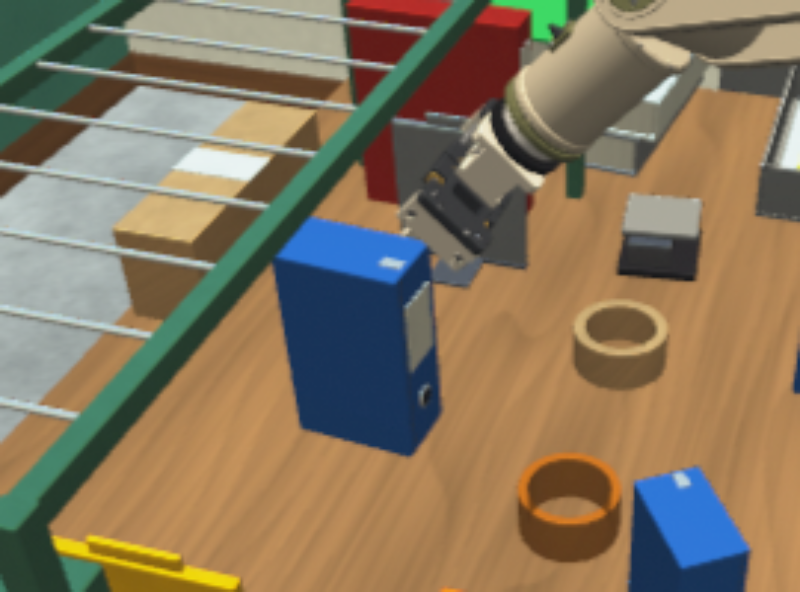

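Request:
{"fn": "play_rows", "kwargs": {
  "increments": [
    [[-1,-0.3,-0.5,0],[-2,-0.3,-0.5,0],[-3,-0.3,-0.5,0],[-4,-0.3,-0.5,0],[-5,-0.3,-0.5,0]]
  ]
}}

```text
t: 12.55
tool_pos: [0.6366, -0.0694, 0.1724]
orientation: [-1.775, 1.787, -0.689]
force: [-0.3, -1.3, 1.5]
opening: 0.0005
```

Request:
{"fn": "play_rows", "kwargs": {
  "increments": [
    [[-1,0,0,0],[-2,0,0,0],[-3,0,0,0]]
  ]
}}

```text
t: 12.85
tool_pos: [0.6361, -0.039, 0.1742]
orientation: [-1.774, 1.787, -0.689]
force: [0.6, -1.6, -0.1]
opening: 0.0006
```

```bash
python3 - <<'E'
from h import *
import plant
go((.635,0.0,.17))
for n in ["scene"]:
    im,d=read=plant.read_camera(n)
    cv2.imwrite(f'pics/{n}3.png',cv2.resize(im[60:260,60:330],(800,592)))
E
```

```text
t 12.85 p [ 0.6361 -0.039   0.1742] q [-0.24  -0.345  2.216  0.324  0.561  1.127] F [ 0.6 -1.6 -0.1] open 0.0006
axes x [-0.002 -1.    -0.013] y [-0.733  0.011 -0.68 ] z [ 0.68   0.008 -0.733]
(0.635, 0.0, 0.17) -> [-3.89  0.41  0.26]
```

View pics/scene3.png

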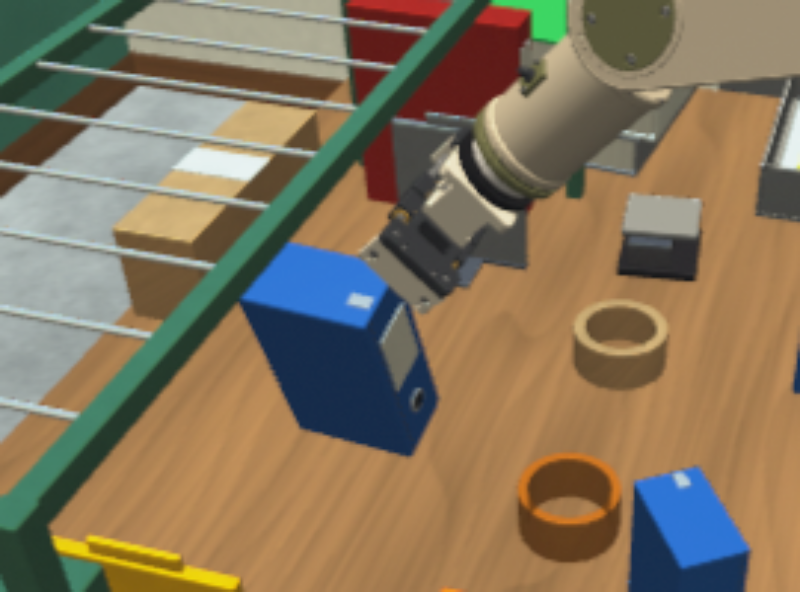

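Tipping cleanly: the bottom edge (410,450) hasn't moved and the top has shifted left. I'll keep going.

Request:
{"fn": "play_rows", "kwargs": {
  "increments": [
    [[-1,0,0,0],[-2,0,0,0],[-2.5,0,0,0],[-3,0,0,0],[-3.5,0,0,0]]
  ]
}}

```text
t: 13.4
tool_pos: [0.6359, -0.0028, 0.1747]
orientation: [-1.774, 1.787, -0.687]
force: [-0.2, -0.5, -0.3]
opening: 0.0004
```

Request:
{"fn": "play_rows", "kwargs": {
  "increments": [
    [[-0.5,0,0,0],[-1,0,0,0],[-1.5,0,0,0],[-1.5,0,0,0],[-1.5,0,0,0]]
  ]
}}

```text
t: 13.9
tool_pos: [0.6359, 0.0124, 0.1749]
orientation: [-1.774, 1.787, -0.687]
force: [-0.4, 0.0, -0.3]
opening: 0.0007
```

```bash
python3 - <<'E'
from h import *
import plant
go((.635,0.0,.17))
for n in ["scene"]:
    im,d=read=plant.read_camera(n)
    p=plant.camera_params(n);np.savez(f'{n}4.npz',im=im,d=d,K=p['K'],eye=p['eye'],o=p['orientation'])
    cv2.imwrite(f'pics/{n}4.png',cv2.resize(im[60:330,20:380],(800,600)))
E
```

```text
t 13.9 p [0.6359 0.0124 0.1749] q [-0.109 -0.353  2.221  0.163  0.535  1.36 ] F [-0.4  0.  -0.3] open 0.0007
axes x [-0.002 -1.    -0.014] y [-0.733  0.01  -0.68 ] z [ 0.68   0.009 -0.733]
(0.635, 0.0, 0.17) -> [1.25 0.38 0.28]
```

View pics/scene4.png

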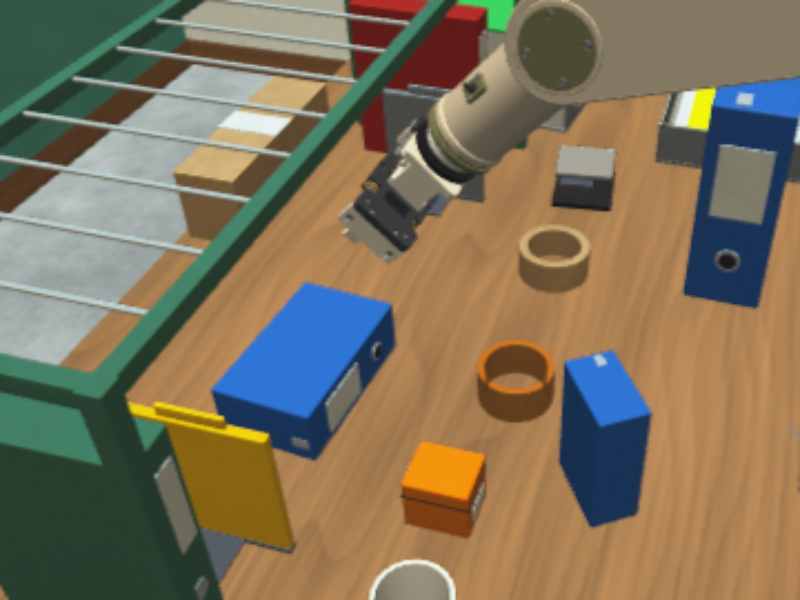

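The file has toppled and lies at (305,370) with its top end towards the yellow plate. I'll measure it.

```bash
cat >> h.py <<'E'
def pl(P,name):
    P=P[np.isfinite(P[:,0])]
    for k in range(3):
        c=np.median(P,0) if k==0 else P.mean(0); U,S,V=np.linalg.svd(P-c,full_matrices=False); n=V[2]; r=(P-c)@n; P=P[abs(r)<max(.003,2*r.std())]
    print(name,len(P),'c',P.mean(0).round(4),'n',n.round(3),'rms',r.std().round(4),'min',P.min(0).round(3),'max',P.max(0).round(3)); return P
def lying(im,W):
    H=hsv(im); m=cv2.inRange(H,(100,120,40),(125,255,255))>0
    with np.errstate(invalid='ignore'):
        t=m&(abs(W[...,2]-.07)<.006)&(W[...,0]>.56)&(abs(W[...,1])<.4)
    P=W[t]; r=cv2.minAreaRect(P[:,:2].astype(np.float32)*1000); print('top z',P[:,2].mean().round(4),'n',len(P),'rect mm',np.round(r[0],1),np.round(r[1],1),'ang',round(r[2],2)); print(cv2.boxPoints(r).round(1).tolist())
    with np.errstate(invalid='ignore'):
        s=(W[...,0]<.61)&(W[...,0]>.56)&(abs(W[...,1])<.31)&(W[...,2]>.012)&(W[...,2]<.06)
        e=m&(W[...,0]>.61)&(W[...,0]<.73)&(abs(W[...,1])<.31)&(W[...,2]>.012)&(W[...,2]<.06)
    if s.sum()>30: pl(W[s],'front')
    if e.sum()>30: pl(W[e],'topend')
    with np.errstate(invalid='ignore'):
        for nm,lo,hi in (('yel',(.6,.29,.08),(.74,.36,.16)),('grey',(.6,-.37,.08),(.74,-.3,.16))):
            q=((W>lo)&(W<hi)).all(-1)
            if q.sum()>30: pl(W[q],nm)
E
python3 -c "
from h import *
lying(*load('scene4.npz'))"
```

```text
top z 0.0694 n 2621 rect mm [668.6 100.1] [200.1 121.5] ang 84.99
[[599.4000244140625, 5.699999809265137], [720.4000244140625, -4.900000095367432], [737.9000244140625, 194.5], [616.7999877929688, 205.10000610351562]]
front 324 c [0.6058 0.0684 0.0368] n [ 0.997 -0.071 -0.002] rms 0.001 min [0.6   0.004 0.012] max [0.61  0.147 0.06 ]
topend 451 c [0.6696 0.1979 0.04  ] n [-0.059 -0.998  0.013] rms 0.0023 min [0.615 0.191 0.012] max [0.73  0.204 0.06 ]
yel 965 c [0.6452 0.3171 0.1209] n [ 0.003  1.    -0.002] rms 0.0008 min [0.6   0.314 0.08 ] max [0.722 0.32  0.16 ]
grey 267 c [ 0.7099 -0.3314  0.1323] n [ 0.01   1.    -0.003] rms 0.002 min [ 0.659 -0.335  0.081] max [ 0.74  -0.327  0.16 ]
```

```bash
python3 -c "
from h import *
go((.636,-.06,.175),(.66,-.06,.11),(.685,-.06,.05))"
```

```text
t 13.95 p [0.6359 0.0122 0.1749] q [-0.109 -0.353  2.221  0.163  0.535  1.36 ] F [ 0.4  0.1 -0.2] open 0.0002
axes x [-0.002 -1.    -0.014] y [-0.733  0.011 -0.68 ] z [ 0.68   0.009 -0.733]
(0.636, -0.06, 0.175) -> [ 7.22 -0.09 -0.07]
(0.66, -0.06, 0.11) -> [7.3  2.57 6.33]
(0.685, -0.06, 0.05) -> [ 7.38  4.82 12.43]
```

Request:
{"fn": "play_rows", "kwargs": {
  "increments": [
    [[3,0,0,0],[7.3,0,0,0],[7.3,1.5,3.5,0],[7.3,3,7.5,0],[7.4,4.8,12.4,0]]
  ]
}}

```text
t: 14.45
tool_pos: [0.6858, -0.0623, 0.0534]
orientation: [-1.771, 1.787, -0.693]
force: [1.8, 1.1, 2.0]
opening: 0.0007
```

Request:
{"fn": "play_rows", "kwargs": {
  "increments": [
    [[-0.5,0,0,0],[-1,0,0,0],[-2,0,0,0],[-3,0,0,0],[-4,0,0,0]]
  ]
}}

```text
t: 14.95
tool_pos: [0.6879, -0.022, 0.0587]
orientation: [-1.768, 1.783, -0.699]
force: [-0.3, -0.1, 0.3]
opening: 0.0003
```

```bash
python3 - <<'E'
from h import *
import plant
go((.685,0.0,.05))
n="scene"
im,d=plant.read_camera(n)
p=plant.camera_params(n);np.savez(f'{n}5.npz',im=im,d=d,K=p['K'],eye=p['eye'],o=p['orientation'])
cv2.imwrite(f'pics/{n}5.png',cv2.resize(im[60:330,20:380],(800,600)))
lying(*load('scene5.npz'))
E
```

```text
t 14.95 p [ 0.6879 -0.022   0.0587] q [-0.172  0.029  2.139  0.507  0.254  0.962] F [-0.3 -0.1  0.3] open 0.0003
axes x [-0.004 -1.    -0.01 ] y [-0.726  0.01  -0.687] z [ 0.687  0.005 -0.726]
(0.685, 0.0, 0.05) -> [-2.19  0.83  0.45]
top z 0.0694 n 2473 rect mm [668.3 100.3] [199.4 121.2] ang 84.97
[[599.2000122070312, 6.300000190734863], [719.9000244140625, -4.400000095367432], [737.4000244140625, 194.3000030517578], [616.7000122070312, 204.89999389648438]]
front 330 c [0.6058 0.0696 0.0361] n [ 0.997 -0.073 -0.006] rms 0.0009 min [0.6   0.003 0.012] max [0.61  0.144 0.059]
topend 452 c [0.6695 0.1979 0.0401] n [-0.052 -0.999  0.011] rms 0.0025 min [0.616 0.191 0.012] max [0.73  0.205 0.06 ]
yel 966 c [0.6456 0.3171 0.1211] n [ 0.005  1.    -0.003] rms 0.0008 min [0.6   0.315 0.08 ] max [0.72 0.32 0.16]
grey 606 c [ 0.6835 -0.3311  0.123 ] n [ 0.005  1.    -0.008] rms 0.0019 min [ 0.622 -0.335  0.08 ] max [ 0.74  -0.327  0.16 ]
```

View pics/scene5.png

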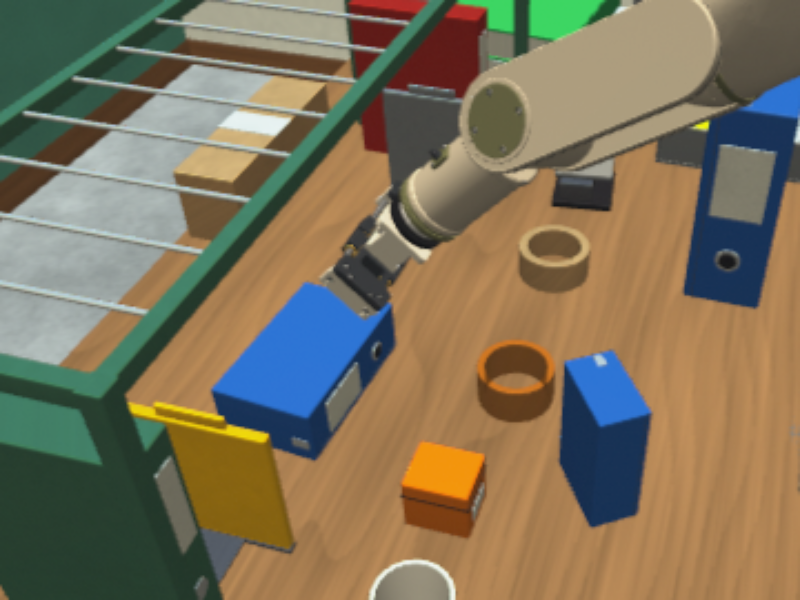

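Request:
{"fn": "play_rows", "kwargs": {
  "increments": [
    [[-1,0.3,0.3,0],[-2,0.3,0.3,0],[-3,0.3,0.3,0],[-4,0.3,0.3,0],[-5,0.3,0.3,0]]
  ]
}}

```text
t: 15.5
tool_pos: [0.6894, 0.0291, 0.0594]
orientation: [-1.765, 1.778, -0.704]
force: [-0.3, -2.9, -0.1]
opening: 0.0002
```

```bash
python3 - <<'E'
from h import *
import plant
go((.685,0.05,.05),(.685,0.08,.05))
n="scene"
im,d=plant.read_camera(n)
p=plant.camera_params(n);np.savez(f'{n}6.npz',im=im,d=d,K=p['K'],eye=p['eye'],o=p['orientation'])
cv2.imwrite(f'pics/{n}6.png',cv2.resize(im[60:330,20:380],(800,600)))
lying(*load('scene6.npz'))
E
```

```text
t 15.5 p [0.6894 0.0291 0.0594] q [-0.055  0.031  2.139  0.203  0.213  1.342] F [-0.3 -2.9 -0.1] open 0.0002
axes x [-0.004 -1.    -0.01 ] y [-0.722  0.009 -0.691] z [ 0.692  0.005 -0.722]
(0.685, 0.05, 0.05) -> [-2.08  0.98  0.38]
(0.685, 0.08, 0.05) -> [-5.08  1.01  0.4 ]
top z 0.0694 n 2451 rect mm [664.1 146.7] [199.7 120.5] ang 87.56
[[599.5999755859375, 49.5], [720.0, 44.400001525878906], [728.5, 243.89999389648438], [608.0999755859375, 249.0]]
front 611 c [0.605  0.1561 0.0374] n [ 0.999 -0.034 -0.005] rms 0.001 min [0.6   0.047 0.012] max [0.61  0.248 0.06 ]
topend 98 c [0.6224 0.2461 0.0402] n [ 0.031  1.    -0.001] rms 0.001 min [0.61  0.244 0.012] max [0.637 0.248 0.059]
yel 966 c [0.6455 0.3172 0.1215] n [-0.005 -1.     0.   ] rms 0.0009 min [0.6   0.315 0.08 ] max [0.722 0.32  0.16 ]
grey 680 c [ 0.679  -0.3308  0.123 ] n [-0.005 -1.    -0.004] rms 0.0019 min [ 0.602 -0.335  0.08 ] max [ 0.74  -0.327  0.16 ]
```

View pics/scene6.png

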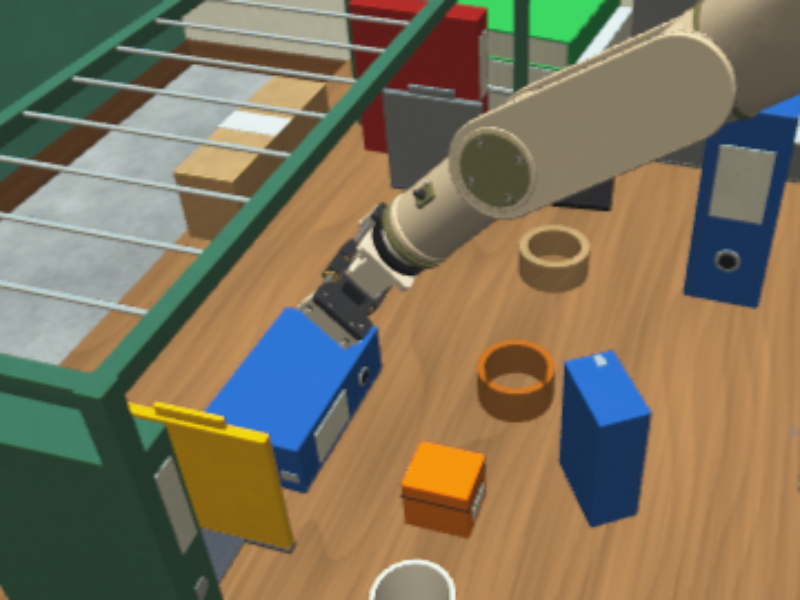

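Request:
{"fn": "play_rows", "kwargs": {
  "increments": [
    [[-1,0,0,0],[-2,0,0,0],[-3,0,0,0],[-4,0,0,0]]
  ]
}}

```text
t: 15.95
tool_pos: [0.6907, 0.07, 0.0633]
orientation: [-1.762, 1.775, -0.707]
force: [0.0, -3.7, 0.0]
opening: 0.0005
```

```bash
python3 - <<'E'
from h import *
import plant
go((.685,0.08,.05))
n="scene"
im,d=plant.read_camera(n)
p=plant.camera_params(n);np.savez(f'{n}7.npz',im=im,d=d,K=p['K'],eye=p['eye'],o=p['orientation'])
lying(*load('scene7.npz'))
E
```

```text
t 15.95 p [0.6907 0.07   0.0633] q [ 0.039  0.037  2.126 -0.106  0.212  1.711] F [ 0.  -3.7  0. ] open 0.0005
axes x [-0.003 -1.    -0.01 ] y [-0.719  0.009 -0.695] z [ 0.695  0.005 -0.719]
(0.685, 0.08, 0.05) -> [-0.99  1.34  0.56]
top z 0.0694 n 2069 rect mm [662.3 184.7] [199.6 120.5] ang 89.25
[[600.7999877929688, 85.69999694824219], [721.2999877929688, 84.0999984741211], [723.9000244140625, 283.70001220703125], [603.4000244140625, 285.29998779296875]]
front 646 c [0.6031 0.1961 0.0371] n [-1.     0.007  0.005] rms 0.001 min [0.6   0.087 0.012] max [0.607 0.287 0.06 ]
yel 965 c [0.6454 0.3171 0.1215] n [ 0.004  1.    -0.001] rms 0.0008 min [0.6   0.315 0.08 ] max [0.713 0.32  0.16 ]
grey 757 c [ 0.672  -0.3309  0.1221] n [ 0.002  1.    -0.   ] rms 0.0019 min [ 0.602 -0.335  0.08 ] max [ 0.739 -0.327  0.16 ]
```

Request:
{"fn": "play_rows", "kwargs": {
  "increments": [
    [[-0.5,0.3,0.3,0],[-1,0.3,0.3,0],[-1.3,0.3,0.3,0]]
  ]
}}

```text
t: 16.3
tool_pos: [0.6927, 0.0837, 0.063]
orientation: [-1.759, 1.772, -0.711]
force: [0.3, -5.9, 4.4]
opening: 0.0005
```

Request:
{"fn": "play_rows", "kwargs": {
  "increments": [
    [[-0.2,0,0,0],[-0.2,0,0,0]]
  ]
}}

```text
t: 16.5
tool_pos: [0.6933, 0.0855, 0.0646]
orientation: [-1.757, 1.77, -0.713]
force: [-0.0, -2.3, 2.4]
opening: 0.0004
```

```bash
python3 - <<'E'
from h import *
import plant
go((.685,0.09,.05))
for n in ["scene","top"]:
    im,d=plant.read_camera(n)
    p=plant.camera_params(n);np.savez(f'{n}8.npz',im=im,d=d,K=p['K'],eye=p['eye'],o=p['orientation'])
    lying(*load(f'{n}8.npz'))
    if n=='scene': cv2.imwrite(f'pics/{n}8.png',cv2.resize(im[120:320,40:300],(780,600)))
E
```

```text
t 16.5 p [0.6933 0.0855 0.0646] q [ 0.074  0.047  2.117 -0.228  0.208  1.856] F [-0.  -2.3  2.4] open 0.0004
axes x [-0.003 -1.    -0.01 ] y [-0.714  0.009 -0.7  ] z [ 0.7    0.005 -0.714]
(0.685, 0.09, 0.05) -> [-0.43  1.62  0.47]
top z 0.0694 n 1878 rect mm [661.5 198.7] [120.2 191.1] ang 1.9
[[598.2000122070312, 292.20001220703125], [604.5999755859375, 101.19999694824219], [724.7000122070312, 105.19999694824219], [718.4000244140625, 296.20001220703125]]
front 610 c [0.6025 0.2066 0.0376] n [-1.    -0.021  0.005] rms 0.0009 min [0.599 0.1   0.012] max [0.606 0.295 0.06 ]
yel 967 c [0.6455 0.3171 0.1215] n [ 0.004  1.    -0.001] rms 0.0008 min [0.6   0.314 0.08 ] max [0.721 0.32  0.16 ]
grey 689 c [ 0.6798 -0.3309  0.1217] n [ 0.005  1.    -0.005] rms 0.0019 min [ 0.612 -0.335  0.08 ] max [ 0.74  -0.327  0.16 ]
top z 0.0699 n 1077 rect mm [662.1 197.3] [118.  196.7] ang 0.77
[[601.7000122070312, 294.79998779296875], [604.4000244140625, 98.0999984741211], [722.4000244140625, 99.69999694824219], [719.7000122070312, 296.3999938964844]]
front 97 c [0.6028 0.2247 0.0373] n [-1.    -0.015  0.002] rms 0.0011 min [0.6   0.139 0.012] max [0.606 0.303 0.06 ]
yel 200 c [0.6796 0.3018 0.1211] n [ 0.004  1.    -0.001] rms 0.0007 min [0.6   0.3   0.081] max [0.739 0.304 0.159]
grey 200 c [ 0.6741 -0.334   0.1206] n [ 0.005  1.    -0.002] rms 0.0007 min [ 0.6   -0.337  0.081] max [ 0.739 -0.332  0.16 ]
```

View pics/scene8.png

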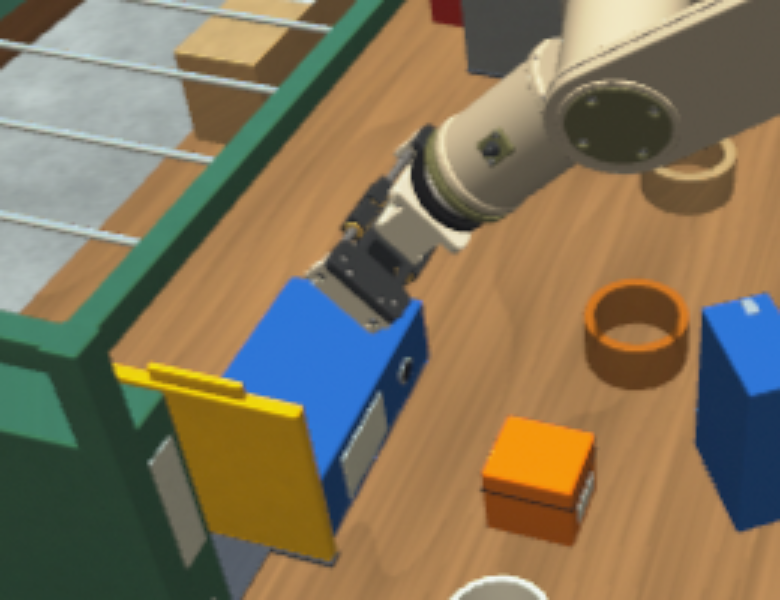

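Request:
{"fn": "play_rows", "kwargs": {
  "increments": [
    [[1,0,0,0],[2.5,0,0,0],[2.5,2.5,-1.2,0],[2.5,5,-2.5,0],[2.5,6.3,-2.2,0]]
  ]
}}

```text
t: 17.1
tool_pos: [0.63, 0.061, 0.0336]
orientation: [-1.759, 1.772, -0.71]
force: [0.2, -0.4, -0.6]
opening: 0.0006
```

```bash
python3 - <<'E'
from h import *
import plant
go((.63,0.075,.035),(.63,0.084,.035))
for n in ["scene","top"]:
    im,d=plant.read_camera(n)
    p=plant.camera_params(n);np.savez(f'{n}9.npz',im=im,d=d,K=p['K'],eye=p['eye'],o=p['orientation'])
    lying(*load(f'{n}9.npz'))
E
```

```text
t 17.1 p [0.63   0.061  0.0336] q [ 0.021 -0.058  2.296 -0.073  0.132  1.667] F [ 0.2 -0.4 -0.6] open 0.0006
axes x [-0.003 -1.    -0.01 ] y [-0.716  0.009 -0.698] z [ 0.698  0.005 -0.716]
(0.63, 0.075, 0.035) -> [-1.4  -0.09 -0.09]
(0.63, 0.084, 0.035) -> [-2.3  -0.08 -0.08]
top z 0.0694 n 2116 rect mm [661.5 198.3] [119.8 192.7] ang 1.97
[[598.2999877929688, 292.6000061035156], [604.9000244140625, 100.0], [724.7000122070312, 104.0999984741211], [718.0999755859375, 296.70001220703125]]
front 603 c [0.6025 0.2079 0.0369] n [-1.    -0.022  0.003] rms 0.0009 min [0.599 0.101 0.012] max [0.606 0.295 0.06 ]
yel 966 c [0.6457 0.3171 0.1212] n [ 0.005  1.    -0.002] rms 0.0008 min [0.6   0.315 0.08 ] max [0.722 0.32  0.16 ]
grey 805 c [ 0.669  -0.3312  0.1205] n [ 0.003  1.    -0.006] rms 0.0019 min [ 0.6   -0.335  0.08 ] max [ 0.74  -0.327  0.16 ]
top z 0.0701 n 1394 rect mm [661.5 197.2] [118.  196.9] ang 0.63
[[601.4000244140625, 295.0], [603.5, 98.0999984741211], [721.5999755859375, 99.4000015258789], [719.4000244140625, 296.29998779296875]]
front 128 c [0.6033 0.2024 0.0398] n [-1.    -0.023 -0.001] rms 0.0009 min [0.598 0.096 0.013] max [0.608 0.303 0.06 ]
yel 200 c [0.6792 0.3018 0.1205] n [ 0.003  1.    -0.002] rms 0.0006 min [0.601 0.3   0.081] max [0.739 0.304 0.16 ]
grey 199 c [ 0.6754 -0.3339  0.1218] n [ 0.003  1.    -0.   ] rms 0.0007 min [ 0.601 -0.336  0.081] max [ 0.739 -0.332  0.16 ]
```

Request:
{"fn": "play_rows", "kwargs": {
  "increments": [
    [[-0.8,0,0,0],[-1.6,0,0,0],[-2.0,0,0,0]]
  ]
}}

```text
t: 17.5
tool_pos: [0.632, 0.0818, 0.0339]
orientation: [-1.76, 1.771, -0.71]
force: [0.0, 0.7, -0.0]
opening: 0.0006
```

Request:
{"fn": "play_rows", "kwargs": {
  "increments": [
    [[-0.2,0,0,0],[-0.2,0,0,0]]
  ]
}}

```text
t: 17.7
tool_pos: [0.6335, 0.0843, 0.0349]
orientation: [-1.759, 1.769, -0.711]
force: [0.7, -0.2, -0.5]
opening: 0.0005
```

Request:
{"fn": "play_rows", "kwargs": {
  "increments": [
    [[-0.2,0,0,0],[-0.2,0,0,0]]
  ]
}}

```text
t: 17.9
tool_pos: [0.6342, 0.0864, 0.0354]
orientation: [-1.759, 1.769, -0.711]
force: [0.9, -0.9, 0.3]
opening: 0.0004
```

Request:
{"fn": "play_rows", "kwargs": {
  "increments": [
    [[-0.15,0,0,0],[-0.15,0,0,0]]
  ]
}}

```text
t: 18.1
tool_pos: [0.6342, 0.0873, 0.0353]
orientation: [-1.759, 1.77, -0.712]
force: [-1.8, -4.9, 0.8]
opening: 0.0004
```

Request:
{"fn": "play_rows", "kwargs": {
  "increments": [
    [[-0.1,0,0,0],[-0.1,0,0,0]]
  ]
}}

```text
t: 18.3
tool_pos: [0.6341, 0.0874, 0.0353]
orientation: [-1.758, 1.772, -0.712]
force: [-3.0, -8.2, 2.4]
opening: 0.0002
```

```bash
python3 - <<'E'
from h import *
import plant
go((.63,0.075,.035),(.63,0.084,.035))
for n in ["scene","top"]:
    im,d=plant.read_camera(n)
    p=plant.camera_params(n);np.savez(f'{n}10.npz',im=im,d=d,K=p['K'],eye=p['eye'],o=p['orientation'])
    lying(*load(f'{n}10.npz'))
E
```

```text
t 18.3 p [0.6341 0.0874 0.0353] q [ 0.091 -0.037  2.272 -0.419  0.147  2.06 ] F [-3.  -8.2  2.4] open 0.0002
axes x [-0.004 -1.    -0.009] y [-0.715  0.009 -0.699] z [ 0.699  0.004 -0.715]
(0.63, 0.075, 0.035) -> [ 1.24  0.3  -0.28]
(0.63, 0.084, 0.035) -> [ 0.34  0.31 -0.27]
top z 0.0694 n 1973 rect mm [664.1 198.8] [120.  185.6] ang 1.36
[[601.9000244140625, 290.20001220703125], [606.2999877929688, 104.5999984741211], [726.2999877929688, 107.5], [721.9000244140625, 293.0]]
front 530 c [0.6044 0.2153 0.0366] n [-1.    -0.015  0.001] rms 0.001 min [0.602 0.117 0.012] max [0.607 0.292 0.06 ]
yel 971 c [0.6457 0.3171 0.1216] n [-0.005 -1.    -0.   ] rms 0.0008 min [0.6   0.314 0.08 ] max [0.723 0.32  0.16 ]
grey 804 c [ 0.6689 -0.3311  0.1206] n [ 0.002  1.    -0.005] rms 0.0019 min [ 0.6   -0.335  0.08 ] max [ 0.74  -0.327  0.16 ]
top z 0.0699 n 1382 rect mm [663.8 202.8] [200.4 117. ] ang 89.91
[[605.0999755859375, 102.69999694824219], [722.0999755859375, 102.5], [722.4000244140625, 302.8999938964844], [605.4000244140625, 303.0]]
front 96 c [0.6048 0.2418 0.0376] n [-1.    -0.005  0.011] rms 0.0008 min [0.603 0.128 0.013] max [0.607 0.303 0.06 ]
yel 209 c [0.6793 0.3019 0.1213] n [ 0.005  1.    -0.005] rms 0.0008 min [0.6   0.3   0.081] max [0.74  0.304 0.159]
grey 206 c [ 0.6759 -0.334   0.1209] n [ 0.004  1.    -0.002] rms 0.0006 min [ 0.601 -0.335  0.081] max [ 0.74  -0.332  0.16 ]
```

Request:
{"fn": "play_rows", "kwargs": {
  "increments": [
    [[0.3,0,0,0],[1.5,0,0,0],[3,0,0,0]]
  ]
}}

```text
t: 18.7
tool_pos: [0.6344, 0.0581, 0.0354]
orientation: [-1.759, 1.77, -0.713]
force: [-0.2, -0.7, -0.4]
opening: 0.0006
```

```bash
cat > fk.py <<'E'
import numpy as np
from scipy.spatial.transform import Rotation as R
from scipy.optimize import least_squares
D=[([.2117,-.5609,.2287],[-1.295,.131,1.489,0,1.523,-.085]),([.4953,-.0092,.6099],[-.123,.047,.866,.001,2.23,1.438]),([.7441,-.0062,.5305],[-.08,.814,.022,.006,2.246,1.486]),
([.3845,-.007,.8068],[-.165,.311,.022,.035,2.732,1.428]),([.2227,.0348,.8931],[.11,.032,.023,-.285,2.731,1.397]),([.9328,.1475,.6697],[.144,.764,.023,-.107,1.585,1.634]),
([.7762,.0281,.676],[-.04,.059,.932,.022,1.377,1.544]),([.4383,-.1305,.5078],[-.837,-.892,1.936,.536,1.539,.883]),([.5041,-.1252,.1676],[-.644,-.772,2.498,.574,.865,.677]),
([.6366,-.1194,.1635],[-.432,-.27,2.178,.537,.607,.798]),([.6907,.07,.0633],[.039,.037,2.126,-.106,.212,1.711]),([.6341,.0874,.0353],[.091,-.037,2.272,-.419,.147,2.06])]
Y=lambda a:R.from_euler('y',a);Z=lambda a:R.from_euler('z',a)
def fk(q,p):
    h,a1,d,L2,e,L3,f,L6=p
    A=Z(q[0]);x=A.apply([a1,d,h]);A=A*Y(q[1]);x=x+A.apply([e,0,L2]);A=A*Y(q[2]);x=x+A.apply([f,0,L3]);A=A*Z(q[3])*Y(q[4]);x=x+A.apply([0,0,L6]);return x,A*Z(q[5])
def fit():
    r=least_squares(lambda p:np.concatenate([fk(q,p)[0]-x for x,q in D]),[.35,0,.05,.4,0,.4,0,.2]);return r
def ik(x,Rt,p,q0):
    def f(q):
        y,A=fk(q,p);return np.concatenate([(y-x)*5,(A.inv()*Rt).as_rotvec()])
    lo=[-2.96,-.89,.02,-1.34,0,-2.66];hi=[2.96,2.26,2.5,4.48,2.73,2.66]
    r=least_squares(f,np.clip(q0,np.array(lo)+.01,np.array(hi)-.01),bounds=(lo,hi));return r.x,np.abs(r.fun).max()
E
python3 - <<'E'
from fk import *
import plant
r=fit();print(r.x.round(4),np.abs(r.fun).max());np.save('fk.npy',r.x)
s=plant.read_state();x,A=fk(s['q'],r.x);B=R.from_rotvec(s['orientation']);print(s['tool_pos'],x,(A.inv()*B).as_rotvec(),s['q'],s['force'])
C=A.inv()*B
for t in [(.63,.06,.035),(.5,.06,.12),(.47,.225,.03),(.47,.225,.1),(.5,.2,.03),(.5,.225,.2),(.55,.2,.2),(.66,.2,.1)]:
    b=min((ik(np.array(t),B*C.inv(),r.x,q0) for q0 in (s['q'],[.3,-.5,2.3,0,.5,1.5],[.3,-.3,2.4,1,.3,.5],[.3,-.3,2.4,-1,.3,2.5],[.3,-.5,2.3,3,.5,-1.5])),key=lambda v:v[1]);print(t,b[0].round(2),round(b[1],4))
E
```

```text
[ 3.176e-01  3.000e-04  5.120e-02  3.693e-01 -1.000e-04  5.533e-01
  6.160e-02  3.663e-01] 0.00036979142679749444
[0.63440925 0.05812506 0.03543741] [0.6343979  0.05814844 0.03531476] [ 3.48786850e-16 -2.61590137e-16  3.14159265e+00] [ 0.01385678 -0.05206638  2.28649891 -0.03867278  0.13244937  1.62749984] [-0.21317824 -0.72532955 -0.37810471]
(0.63, 0.06, 0.035) [ 0.02 -0.06  2.3  -0.07  0.13  1.66] 0.0
(0.5, 0.06, 0.12) [ 0.07 -0.69  2.5  -0.11  0.66  1.72] 0.1041
(0.47, 0.225, 0.03) [ 0.54 -0.36  2.5  -0.73  0.44  2.66] 0.0663
(0.47, 0.225, 0.1) [ 0.62 -0.52  2.49 -0.72  0.63  2.66] 0.0132
(0.5, 0.2, 0.03) [ 0.46 -0.3   2.48 -0.78  0.38  2.66] 0.0428
(0.5, 0.225, 0.2) [ 0.59 -0.59  2.35 -0.57  0.79  2.45] 0.0
(0.55, 0.2, 0.2) [ 0.45 -0.5   2.29 -0.49  0.69  2.3 ] 0.0
(0.66, 0.2, 0.1) [ 0.34 -0.01  2.1  -0.66  0.39  2.45] 0.0
```

```bash
python3 - <<'E'
from fk import *
p=np.load('fk.npy')
def Rt(lean,flip=0):
    z=np.array([np.sin(lean),0,-np.cos(lean)]);x=np.array([0,-1,0.])
    A=R.from_matrix(np.stack([x,np.cross(z,x),z],1))
    return A*R.from_euler('z',np.pi*(1-flip))   # model tool is C-rotated by pi
for lean in (45,42,39,36,33,30):
  for fl in (0,1):
    o=[]
    for t in [(.467,.225,.027),(.467,.225,.045),(.467,.225,.06),(.475,.225,.045),(.467,.225,.15),(.5,.225,.2),(.669,.203,.1),(.669,.203,.12)]:
        b=min((ik(np.array(t),Rt(np.radians(lean),fl),p,q0) for q0 in ([.5,-.5,2.3,-.6,.5,2.4],[.5,-.5,2.3,-.6,.5,-.6],[.3,-.3,2.4,0,.3,-1.])),key=lambda v:v[1]);o.append((round(b[1],3),b[0][[2,5]].round(2).tolist()))
    print(lean,fl,o)
E
```

```text
45 0 [(np.float64(0.08), [2.5, 2.66]), (np.float64(0.066), [2.5, 2.66]), (np.float64(0.053), [2.5, 2.66]), (np.float64(0.057), [2.5, 2.66]), (np.float64(0.0), [2.46, 2.61]), (np.float64(0.0), [2.35, 2.47]), (np.float64(0.0), [2.08, 2.49]), (np.float64(0.0), [2.07, 2.42])]
45 1 [(np.float64(0.0), [2.5, -0.02]), (np.float64(0.001), [2.5, -0.13]), (np.float64(0.002), [2.5, -0.21]), (np.float64(0.0), [2.49, -0.13]), (np.float64(0.0), [2.46, -0.53]), (np.float64(0.0), [2.35, -0.68]), (np.float64(0.0), [2.08, -0.65]), (np.float64(0.0), [2.07, -0.72])]
42 0 [(np.float64(0.047), [2.48, 2.66]), (np.float64(0.033), [2.48, 2.66]), (np.float64(0.022), [2.48, 2.66]), (np.float64(0.032), [2.46, 2.66]), (np.float64(0.0), [2.43, 2.52]), (np.float64(0.0), [2.31, 2.39]), (np.float64(0.0), [2.04, 2.34]), (np.float64(0.0), [2.03, 2.29])]
42 1 [(np.float64(0.0), [2.47, -0.2]), (np.float64(0.0), [2.47, -0.29]), (np.float64(0.0), [2.47, -0.36]), (np.float64(0.0), [2.46, -0.3]), (np.float64(0.0), [2.43, -0.62]), (np.float64(0.0), [2.31, -0.75]), (np.float64(0.0), [2.04, -0.81]), (np.float64(0.0), [2.03, -0.
[... 1494 characters left out ...]
.0), [2.36, -0.69]), (np.float64(0.0), [2.3, -0.84]), (np.float64(0.0), [2.18, -0.93]), (np.float64(0.0), [1.91, -1.08]), (np.float64(0.0), [1.9, -1.09])]
30 0 [(np.float64(0.0), [2.34, 2.41]), (np.float64(0.0), [2.34, 2.37]), (np.float64(0.0), [2.33, 2.35]), (np.float64(0.0), [2.32, 2.36]), (np.float64(0.0), [2.26, 2.24]), (np.float64(0.0), [2.14, 2.16]), (np.float64(0.0), [1.86, 2.01]), (np.float64(0.0), [1.85, 2.0])]
30 1 [(np.float64(0.0), [2.34, -0.74]), (np.float64(0.0), [2.34, -0.77]), (np.float64(0.0), [2.33, -0.79]), (np.float64(0.0), [2.32, -0.78]), (np.float64(0.0), [2.26, -0.9]), (np.float64(0.0), [2.14, -0.98]), (np.float64(0.0), [1.86, -1.13]), (np.float64(0.0), [1.85, -1.14])]
```

```bash
python3 - <<'E'
from fk import *
from h import go
import plant
p=np.load('fk.npy');s=plant.read_state();B=R.from_rotvec(s['orientation'])*R.from_euler('z',np.pi)
q=s['q']
P=[(.6,.04,.1),(.57,.03,.15),(.54,.02,.22),(.52,.02,.3),(.52,.02,.4),(.52,.1,.4)]
for t in P:
    q,e=ik(np.array(t),B,p,q);print(t,q.round(2),round(e,4))
for a in (-1,-2,-3.1416):
    q,e=ik(np.array((.52,.1,.4)),B*R.from_euler('z',a),p,q+np.array([0,0,0,0,0,-1]));print(a,q.round(2),round(e,4))
for t in [(.5,.2,.3),(.478,.225,.2),(.47,.225,.1),(.467,.225,.03)]:
    q,e=ik(np.array(t),B*R.from_euler('z',-np.pi),p,q);print(t,q.round(2),round(e,4))
go(*P)
E
```

```text
(0.6, 0.04, 0.1) [-0.04 -0.35  2.38  0.09  0.33  1.46] 0.0
(0.57, 0.03, 0.15) [-0.07 -0.58  2.44  0.11  0.52  1.43] 0.0
(0.54, 0.02, 0.22) [-0.12 -0.82  2.44  0.13  0.76  1.4 ] 0.0
(0.52, 0.02, 0.3) [-0.12 -0.89  2.32  0.1   0.97  1.44] 0.0245
(0.52, 0.02, 0.4) [-0.13 -0.89  2.15  0.1   1.11  1.44] 0.0
(0.52, 0.1, 0.4) [ 0.17 -0.83  2.12 -0.13  1.09  1.77] 0.0
-1 [ 0.17 -0.83  2.12 -0.13  1.09  0.77] 0.0
-2 [ 0.17 -0.83  2.12 -0.13  1.09 -0.23] 0.0
-3.1416 [ 0.17 -0.83  2.12 -0.13  1.09 -1.38] 0.0
(0.5, 0.2, 0.3) [ 0.52 -0.73  2.25 -0.43  0.96 -0.92] 0.0
(0.478, 0.225, 0.2) [ 0.63 -0.66  2.39 -0.58  0.83 -0.67] 0.0
(0.47, 0.225, 0.1) [ 0.64 -0.5   2.49 -0.77  0.64 -0.41] 0.0
(0.467, 0.225, 0.03) [ 0.65 -0.29  2.5  -1.05  0.5  -0.07] 0.0
t 18.7 p [0.6344 0.0581 0.0354] q [ 0.014 -0.052  2.286 -0.039  0.132  1.627] F [-0.2 -0.7 -0.4] open 0.0006
axes x [-0.003 -1.    -0.009] y [-0.715  0.008 -0.7  ] z [ 0.7    0.005 -0.715]
(0.6, 0.04, 0.1) -> [ 1.76 -2.07 -7.03]
(0.57, 0.03, 0.15) -> [  2.73  -3.44 -12.7 ]
(0.54, 0.02, 0.22) -> [  3.67  -6.2  -19.81]
(0.52, 0.02, 0.3) -> [  3.6  -10.36 -26.93]
(0.52, 0.02, 0.4) -> [  3.51 -17.36 -34.07]
(0.52, 0.1, 0.4) -> [ -4.49 -17.29 -34.03]
```

Request:
{"fn": "play_rows", "kwargs": {
  "increments": [
    [[1,-1,-4.5,0],[1,-2,-9,0],[0,-4,-13,0],[-1,-6,-17,0],[-2,-8,-21,-0.1]]
  ]
}}

```text
t: 19.2
tool_pos: [0.5439, 0.0763, 0.2443]
orientation: [-1.856, 1.692, -0.756]
force: [1.4, 0.0, -0.4]
opening: 0.0003
```

```bash
python3 - <<'E'
from h import *
go((.53,.12,.33))
E
```

```text
t 19.2 p [0.5439 0.0763 0.2443] q [ 0.082 -0.78   2.375 -0.077  0.773  1.593] F [ 1.4  0.  -0.4] open 0.0003
axes x [ 0.067 -0.996  0.061] y [-0.71  -0.091 -0.698] z [ 0.701  0.004 -0.713]
(0.53, 0.12, 0.33) -> [-3.93 -5.39 -7.07]
```

Request:
{"fn": "play_rows", "kwargs": {
  "increments": [
    [[-1,-1.5,-2,-0.15],[-2,-3,-4,-0.3],[-3,-4,-6,-0.45],[-4,-5.4,-7,-0.6],[-4,-5.4,-7,-0.75]]
  ],
  "jaw": 9.3
}}

```text
t: 19.7
tool_pos: [0.5314, 0.1223, 0.3343]
orientation: [-2.502, 0.944, -1.03]
force: [0.1, 0.2, -0.7]
opening: 0.0354
```

Request:
{"fn": "play_rows", "kwargs": {
  "increments": [
    [[0,0,0,-0.15],[0,0,0,-0.3],[0,0,0,-0.45],[0,0,0,-0.6],[0,0,0,-0.75]]
  ]
}}

```text
t: 20.2
tool_pos: [0.5315, 0.1223, 0.3346]
orientation: [2.899, 0.041, 1.199]
force: [0.5, 0.4, -1.5]
opening: 0.0759
```

Request:
{"fn": "play_rows", "kwargs": {
  "increments": [
    [[0,0,0,-0.15],[0,0,0,-0.3],[0,0,0,-0.45],[0,0,0,-0.6],[0,0,0,-0.75]]
  ]
}}

```text
t: 20.7
tool_pos: [0.5316, 0.1224, 0.335]
orientation: [2.467, 1.012, 1.025]
force: [-0.7, -0.3, 0.6]
opening: 0.0933
```

```bash
python3 - <<'E'
from h import *
go((.53,.12,.33))
E
```

```text
t 20.7 p [0.5316 0.1224 0.335 ] q [ 0.242 -0.793  2.222 -0.202  0.951 -0.484] F [-0.7 -0.3  0.6] open 0.0933
axes x [0.502 0.7   0.508] y [ 0.499 -0.714  0.492] z [ 0.707  0.006 -0.707]
(0.53, 0.12, 0.33) -> [-0.5  -0.16  0.24]
```

Request:
{"fn": "play_rows", "kwargs": {
  "increments": [
    [[0,0,0,-0.15],[0,0,0,-0.3],[0,0,0,-0.45],[0,0,0,-0.6],[0,0,0,-0.8]]
  ]
}}

```text
t: 21.2
tool_pos: [0.5317, 0.1224, 0.3354]
orientation: [1.804, 1.729, 0.754]
force: [-0.4, -0.3, 0.3]
opening: 0.093
```

```bash
cat >> h.py <<'E'
def obox(im,W,z0=.065):
    H=hsv(im); m=cv2.inRange(H,(5,150,100),(20,255,255))>0
    with np.errstate(invalid='ignore'):
        t=m&(abs(W[...,2]-z0)<.006)&(W[...,1]>.12)&(W[...,1]<.32)&(W[...,0]>.38)&(W[...,0]<.8)
    P=W[t]; r=cv2.minAreaRect(P[:,:2].astype(np.float32)*1000); print('box top z',P[:,2].mean().round(4),'n',len(P),'rect mm',np.round(r[0],1),np.round(r[1],1),'ang',round(r[2],2),'mean',P.mean(0).round(4))
E
python3 - <<'E'
from h import *
import plant
for n in ['scene','top']:
    obox(*load(f'{n}0.npz'))
    im,d=plant.read_camera(n)
    p=plant.camera_params(n);np.savez(f'{n}11.npz',im=im,d=d,K=p['K'],eye=p['eye'],o=p['orientation'])
    a=load(f'{n}11.npz')
    obox(*a); lying(*a)
    cv2.imwrite(f'pics/{n}11.png',cv2.resize(im,(800,600)))
go((.478,.225,.2))
E
```

```text
box top z 0.0642 n 695 rect mm [513.3 242.9] [193.4  80.2] ang 18.87 mean [0.4611 0.228  0.0642]
box top z 0.0641 n 703 rect mm [512.8 243.6] [192.9  77. ] ang 18.81 mean [0.4604 0.2279 0.0641]
top z 0.0694 n 2082 rect mm [664.3 197.3] [120.5 182.6] ang 0.38
[[603.4000244140625, 288.20001220703125], [604.5999755859375, 105.5999984741211], [725.2000122070312, 106.4000015258789], [724.0, 289.0]]
front 595 c [0.6045 0.2057 0.0373] n [-1.    -0.015  0.009] rms 0.0009 min [0.602 0.104 0.012] max [0.607 0.292 0.06 ]
yel 971 c [0.6457 0.3171 0.1216] n [ 0.003  1.    -0.001] rms 0.0008 min [0.6   0.314 0.08 ] max [0.722 0.32  0.16 ]
grey 238 c [ 0.6892 -0.3309  0.1311] n [ 0.003  1.    -0.008] rms 0.0017 min [ 0.604 -0.334  0.085] max [ 0.74  -0.327  0.16 ]
box top z 0.0651 n 360 rect mm [462.2 222.3] [68.  58.2] ang 0.52 mean [0.4616 0.2218 0.0651]
box top z 0.0655 n 96 rect mm [460.7 225.8] [27.6 80.3] ang 58.24 mean [0.4532 0.2292 0.0655]
top z 0.07 n 1413 rect mm [663.8 202.8] [200.2 116.6] ang 89.9
[[605.2999877929688, 102.80000305175781], [721.9000244140625, 102.5999984741211], [722.2999877929688, 302.79998779296875], [605.5999755859375, 303.0]]
front 145 c [0.6053 0.204  0.0367] n [-1.    -0.013  0.003] rms 0.0009 min [0.602 0.101 0.012] max [0.609 0.303 0.06 ]
yel 208 c [0.6785 0.302  0.1206] n [ 0.003  1.    -0.002] rms 0.0007 min [0.601 0.299 0.081] max [0.74  0.304 0.159]
grey 198 c [ 0.6746 -0.3339  0.1205] n [0.005 1.    0.001] rms 0.0006 min [ 0.6   -0.336  0.083] max [ 0.739 -0.332  0.16 ]
t 21.3 p [0.5317 0.1224 0.3353] q [ 0.242 -0.794  2.222 -0.203  0.951 -1.231] F [-0.5  0.3 -0.5] open 0.0932
axes x [0.03  0.999 0.039] y [ 0.706 -0.049  0.706] z [ 0.707  0.006 -0.707]
(0.478, 0.225, 0.2) -> [  9.56 -13.85   5.84]
```

View pics/top11.png

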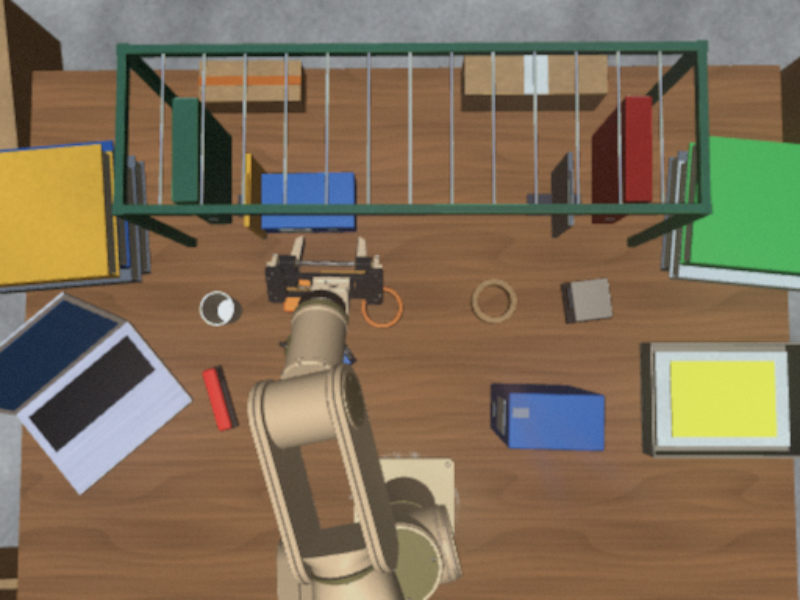

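```bash
python3 - <<'E'
from h import *
P=[]
for n in ['scene','top']:
    im,W=load(f'{n}0.npz'); m=cv2.inRange(hsv(im),(95,60,30),(125,255,255))>0
    with np.errstate(invalid='ignore'):
        t=m&(W[...,0]>.24)&(W[...,0]<.38)&(W[...,1]>.08)&(W[...,1]<.23)&(W[...,2]>.01)
    Q=W[t];print(n,len(Q),Q.min(0).round(3),Q.max(0).round(3)); P.append(Q)
    with np.errstate(invalid='ignore'):
        t=(W[...,0]>.24)&(W[...,0]<.38)&(W[...,1]>.08)&(W[...,1]<.23)&(W[...,2]>.14)&(W[...,2]<.17)
    Q=W[t];r=cv2.minAreaRect(Q[:,:2].astype(np.float32)*1000);print(r,cv2.boxPoints(r).round(0).tolist(),Q[:,2].mean())
    with np.errstate(invalid='ignore'):
        t=(W[...,0]>.38)&(W[...,0]<.5)&(W[...,1]>.3)&(W[...,1]<.45)&(W[...,2]>.02)&(W[...,2]<.11)
    Q=W[t];print('cup',Q.min(0).round(3),Q.max(0).round(3))
E
```

```text
scene 2359 [0.27  0.107 0.01 ] [0.362 0.21  0.157]
((315.039306640625, 156.97708129882812), (54.53326416015625, 95.83672332763672), 34.64886474609375) [[265.0, 181.0], [320.0, 102.0], [365.0, 133.0], [310.0, 212.0]] 0.15217636925586725
cup [0.396 0.352 0.02 ] [0.467 0.425 0.102]
top 501 [0.272 0.102 0.091] [0.359 0.202 0.164]
((315.9897155761719, 152.76959228515625), (53.797489166259766, 93.2967758178711), 34.411949157714844) [[267.0, 176.0], [320.0, 99.0], [365.0, 129.0], [312.0, 206.0]] 0.15425433553203466
cup [0.398 0.35  0.02 ] [0.467 0.421 0.108]
```

```bash
python3 - <<'E'
from h import *
import plant
s=plant.read_state();M=R.from_rotvec(s['orientation']).as_matrix();p=np.array(s['tool_pos'])
T=[]
for n in ['scene','top']:
    im,W=load(f'{n}11.npz'); X=(W.reshape(-1,3)-p)@M; w=W.reshape(-1,3)
    k=np.isfinite(X[:,0])&(np.abs(X[:,0])<.13)&(np.abs(X[:,1])<.15)&(X[:,2]<.02)&(X[:,2]>-.5)&(w[:,2]>.17)&(w[:,0]<.56); T.append(X[k])
T=np.concatenate(T)
for a in np.arange(-.5,.02,.02):
    k=(T[:,2]>=a)&(T[:,2]<a+.02)
    if k.sum()>3:
        Q=T[k];print(round(a,2),k.sum(),'x',Q[:,0].min().round(3),Q[:,0].max().round(3),'y',Q[:,1].min().round(3),Q[:,1].max().round(3))
E
```

```text
-0.5 1627 x -0.122 0.034 y -0.15 -0.051
-0.48 1857 x -0.122 0.044 y -0.15 -0.025
-0.46 2032 x -0.122 0.055 y -0.15 0.006
-0.44 2304 x -0.119 0.063 y -0.15 0.033
-0.42 3344 x -0.112 0.073 y -0.15 0.058
-0.4 2558 x -0.102 0.077 y -0.139 0.068
-0.38 2034 x -0.095 0.079 y -0.115 0.07
-0.36 1431 x -0.085 0.078 y -0.088 0.067
-0.34 1104 x -0.076 0.075 y -0.064 0.059
-0.32 686 x -0.066 0.065 y -0.04 0.045
-0.3 852 x -0.043 0.042 y -0.041 0.044
-0.28 875 x -0.043 0.054 y -0.041 0.043
-0.26 759 x -0.043 0.053 y -0.04 0.044
-0.24 737 x -0.043 0.043 y -0.041 0.043
-0.22 742 x -0.044 0.045 y -0.043 0.045
-0.2 441 x -0.046 0.045 y -0.042 0.045
-0.18 679 x -0.044 0.04 y -0.039 0.039
-0.16 229 x -0.043 0.02 y -0.036 0.038
-0.14 398 x -0.089 0.078 y -0.025 0.037
-0.12 2072 x -0.097 0.096 y -0.036 0.038
-0.1 982 x -0.093 0.093 y -0.037 0.041
-0.08 134 x -0.087 0.088 y -0.036 0.037
-0.06 154 x -0.066 0.068 y -0.011 0.014
-0.04 139 x -0.065 0.065 y -0.01 0.012
-0.02 141 x -0.065 0.063 y -0.01 0.013
0.0 34 x -0.061 0.061 y -0.01 0.011
```

```bash
python3 - <<'E'
import cv2
a=cv2.imread('pics/scene11.png')
cv2.imwrite('pics/scene11c.png',cv2.resize(a[100:500,200:733],(800,600)))
E
```

```text
(no output)
```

View pics/scene11c.png

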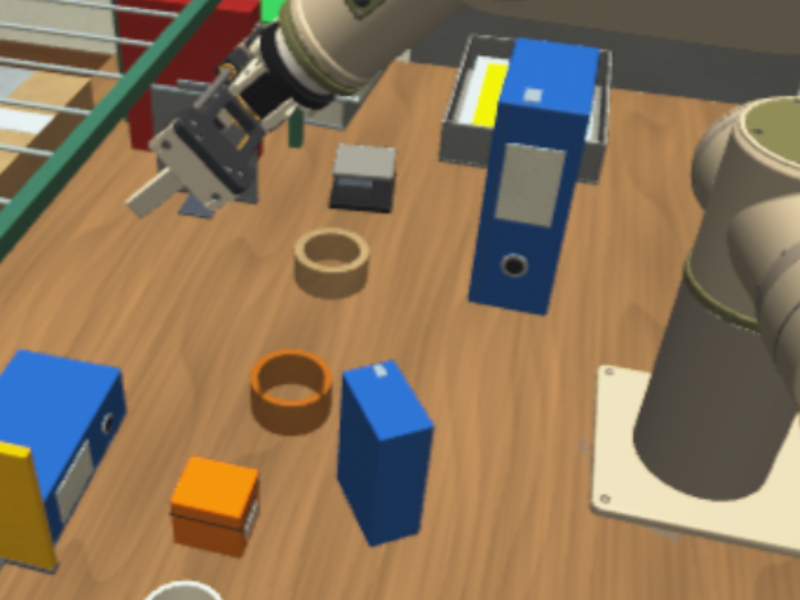

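```bash
cat > clr.py <<'E'
from fk import *
import cv2
p=np.load('fk.npy')
def Rt(lean,yaw=0):
    z=np.array([np.sin(lean),0,-np.cos(lean)]);x=np.array([0,1,0.])
    return R.from_matrix(np.stack([x,np.cross(z,x),z],1))
g=np.mgrid
def tube(r,a,b,n=12):
    th=np.linspace(0,2*np.pi,24);return np.array([(r*np.cos(t),r*np.sin(t),z) for t in th for z in np.linspace(a,b,n)])
body=np.array([(x,y,z) for x in np.linspace(-.096,.096,21) for y in np.linspace(-.038,.038,9) for z in np.linspace(-.145,-.073,8)])
wr=tube(.046,-.32,-.145)
u=np.random.default_rng(0).normal(size=(300,3));ball=u/np.linalg.norm(u,axis=1)[:,None]*.08+[0,0,-.366]
TL=np.concatenate([body,wr,ball])
F=np.array([[265,181],[320,100],[365,131],[311,211]],np.float32)/1000
def world(t,A,q):
    W=A.apply(TL)+t
    # forearm
    h,a1,d,L2,e,L3,f,L6=p
    B=R.from_euler('z',q[0]);x=B.apply([a1,d,h]);B=B*R.from_euler('y',q[1]);x=x+B.apply([e,0,L2]);B=B*R.from_euler('y',q[2])
    fo=B.apply(tube(.075,0.05,L3)+[f/2,0,0])+x
    return np.concatenate([W,fo])
def dfile(W):   # clearance to small file prism
    out=9
    for w in W:
        dz=w[2]-.157
        if dz>.05: continue
        s=-cv2.pointPolygonTest(F,(float(w[0]),float(w[1])),True)
        d=np.hypot(max(s,0),max(dz,0)) if (s>0 or dz>0) else max(s,dz)
        out=min(out,d)
    return out
def deck(W):
    # rack deck x>.572, z .368-.392 ; 
    k=(W[:,2]>.36)&(W[:,2]<.40); k2=(W[:,0]>.572)
    dx=np.maximum(.572-W[:,0],0);dz=np.maximum(np.maximum(.368-W[:,2],W[:,2]-.392),0);return np.hypot(dx,dz).min()
def cup(W):
    r=np.hypot(W[:,0]-.432,W[:,1]-.386)-.037;dz=np.maximum(W[:,2]-.102,0);return np.hypot(np.maximum(r,0),dz).min()
E
python3 - <<'E'
from clr import *
for lean in (45,40,36,32,28):
  A=Rt(np.radians(lean))
  for t in [(.467,.2235,.03),(.475,.2235,.045),(.485,.2235,.055)]:
    q,e=min((ik(np.array(t),A*R.from_euler('z',np.pi),p,q0) for q0 in ([.6,-.5,2.4,-.8,.6,-.4],[.3,-.3,2.4,0,.3,-1.])),key=lambda v:v[1])
    W=world(np.array(t),A,q);print(lean,t,round(e,4),'file',round(dfile(W),3),'cup',cup(W).round(3),'table',W[:,2].min().round(3),q.round(2))
  t=(.669,.203,.1);q,e=ik(np.array(t),A*R.from_euler('z',np.pi),p,[.34,0,2.1,-.7,.4,-.6]);W=world(np.array(t),A,q);print('place',lean,round(e,4),'deck',deck(W).round(3),W[W[:,0]>.6][:,2].min().round(3),q.round(2))
E
```

```text
45 (0.467, 0.2235, 0.03) 0.0013 file -0.019 cup 0.03 table 0.055 [ 0.65 -0.28  2.5  -1.09  0.51 -0.04]
45 (0.475, 0.2235, 0.045) 0.0 file -0.013 cup 0.03 table 0.07 [ 0.64 -0.31  2.49 -1.02  0.52 -0.14]
45 (0.485, 0.2235, 0.055) 0.0 file -0.004 cup 0.03 table 0.08 [ 0.62 -0.32  2.47 -0.98  0.52 -0.2 ]
place 45 0.0 deck 0.075 0.138 [ 0.35  0.01  2.08 -0.7   0.38 -0.65]
40 (0.467, 0.2235, 0.03) 0.0 file -0.013 cup 0.03 table 0.061 [ 0.61 -0.29  2.46 -0.82  0.52 -0.33]
40 (0.475, 0.2235, 0.045) 0.0 file -0.007 cup 0.03 table 0.076 [ 0.59 -0.32  2.44 -0.77  0.54 -0.4 ]
40 (0.485, 0.2235, 0.055) 0.0 file 0.001 cup 0.03 table 0.086 [ 0.58 -0.32  2.42 -0.73  0.55 -0.45]
place 40 0.0 deck 0.052 0.138 [ 0.33  0.03  2.01 -0.47  0.47 -0.89]
36 (0.467, 0.2235, 0.03) 0.0 file -0.008 cup 0.03 table 0.067 [ 0.57 -0.29  2.42 -0.64  0.56 -0.52]
36 (0.475, 0.2235, 0.045) 0.0 file -0.002 cup 0.03 table 0.082 [ 0.56 -0.3   2.4  -0.6   0.58 -0.58]
36 (0.485, 0.2235, 0.055) 0.0 file 0.005 cup 0.03 table 0.092 [ 0.55 -0.3   2.37 -0.58  0.59 -0.62]
place 36 0.0 deck 0.033 0.142 [ 0.32  0.05  1.96 -0.35  0.56 -1.01]
32 (0.467, 0.2235, 0.03) 0.0 file -0.002 cup 0.03 table 0.072 [ 0.54 -0.27  2.37 -0.5   0.61 -0.68]
32 (0.475, 0.2235, 0.045) 0.0 file 0.003 cup 0.03 table 0.087 [ 0.53 -0.28  2.35 -0.47  0.64 -0.72]
32 (0.485, 0.2235, 0.055) 0.0 file 0.012 cup 0.03 table 0.097 [ 0.52 -0.28  2.32 -0.45  0.65 -0.76]
place 32 0.0 deck 0.015 0.147 [ 0.3   0.08  1.9  -0.27  0.64 -1.09]
28 (0.467, 0.2235, 0.03) 0.0 file 0.003 cup 0.03 table 0.077 [ 0.51 -0.24  2.32 -0.38  0.66 -0.81]
28 (0.475, 0.2235, 0.045) 0.0 file 0.009 cup 0.03 table 0.092 [ 0.5  -0.25  2.29 -0.36  0.69 -0.84]
28 (0.485, 0.2235, 0.055) 0.0 file 0.02 cup 0.03 table 0.102 [ 0.49 -0.25  2.27 -0.34  0.71 -0.87]
place 28 0.0 deck 0.0 0.147 [ 0.29  0.12  1.83 -0.2   0.73 -1.16]
```

```bash
python3 - <<'E'
from clr import *
A=Rt(np.radians(44.8))
for t in [(.467,.235,.03),(.475,.235,.04),(.485,.235,.04),(.485,.235,.05),(.49,.235,.045),(.495,.235,.05)]:
    q,e=min((ik(np.array(t),A*R.from_euler('z',np.pi),p,q0) for q0 in ([.6,-.5,2.4,-.8,.6,-.4],[.3,-.3,2.4,0,.3,-1.])),key=lambda v:v[1])
    W=world(np.array(t),A,q);n=len(body);m=len(TL)
    print(t,round(e,4),'file body',round(dfile(W[:n]),3),'wrist',round(dfile(W[n:m]),3),'fore',round(dfile(W[m:]),3),'cup',cup(W).round(3),q.round(2))
E
```

```text
(0.467, 0.235, 0.03) 0.0 file body -0.018 wrist -0.007 fore 9 cup 0.018 [ 0.68 -0.25  2.48 -1.09  0.52 -0.02]
(0.475, 0.235, 0.04) 0.0 file body -0.011 wrist -0.0 fore 9 cup 0.018 [ 0.66 -0.27  2.46 -1.05  0.53 -0.08]
(0.485, 0.235, 0.04) 0.0 file body -0.003 wrist 0.005 fore 9 cup 0.018 [ 0.65 -0.24  2.44 -1.05  0.51 -0.09]
(0.485, 0.235, 0.05) 0.0 file body -0.003 wrist 0.009 fore 9 cup 0.018 [ 0.65 -0.27  2.44 -1.01  0.53 -0.14]
(0.49, 0.235, 0.045) 0.0 file body 0.001 wrist 0.01 fore 9 cup 0.018 [ 0.64 -0.24  2.43 -1.03  0.51 -0.12]
(0.495, 0.235, 0.05) 0.0 file body 0.005 wrist 0.015 fore 9 cup 0.018 [ 0.63 -0.25  2.42 -1.01  0.51 -0.15]
```

```bash
python3 - <<'E'
from h import *
go((.51,.235,.24),(.497,.235,.12))
E
```

```text
t 21.3 p [0.5317 0.1224 0.3353] q [ 0.242 -0.794  2.222 -0.203  0.951 -1.231] F [-0.5  0.3 -0.5] open 0.0932
axes x [0.03  0.999 0.039] y [ 0.706 -0.049  0.706] z [ 0.707  0.006 -0.707]
(0.51, 0.235, 0.24) -> [10.81 -8.81  5.28]
(0.497, 0.235, 0.12) -> [ 10.31 -18.2   12.84]
```

Request:
{"fn": "play_rows", "kwargs": {
  "increments": [
    [[3,-2,1,-0.055],[6,-4,2,-0.055],[9,-6,4,-0.055],[10.8,-9,5.3,-0.055],[10.7,-11.5,7.5,-0.055]]
  ]
}}

```text
t: 21.8
tool_pos: [0.5061, 0.2382, 0.2052]
orientation: [1.756, 1.767, 0.739]
force: [0.4, -0.9, -0.1]
opening: 0.0929
```

```bash
python3 - <<'E'
from h import *
go((.497,.235,.12),(.497,.235,.045))
E
```

```text
t 21.8 p [0.5061 0.2382 0.2052] q [ 0.61  -0.555  2.321 -0.602  0.778 -0.662] F [ 0.4 -0.9 -0.1] open 0.0929
axes x [-0.009  1.     0.005] y [0.706 0.002 0.708] z [ 0.708  0.01  -0.706]
(0.497, 0.235, 0.12) -> [-0.36 -6.68  5.37]
(0.497, 0.235, 0.045) -> [ -0.4  -11.99  10.66]
```

Request:
{"fn": "play_rows", "kwargs": {
  "increments": [
    [[-0.1,-2,1.8,0],[-0.3,-4,3.5,0],[-0.4,-6.2,5.4,0],[-0.4,-8,7,0],[-0.4,-8,7,0]]
  ]
}}

```text
t: 22.3
tool_pos: [0.4968, 0.2332, 0.0945]
orientation: [1.762, 1.768, 0.733]
force: [-0.6, -1.0, -0.1]
opening: 0.0925
```

```bash
python3 - <<'E'
from h import *
import plant
go((.497,.235,.045))
for n in ['scene','wrist']:
    im,d=plant.read_camera(n)
    cv2.imwrite(f'pics/{n}12.png',cv2.resize(im if n=='wrist' else im[180:350,150:350],(800,600) if n=='wrist' else (706,600)))
E
```

```text
t 22.3 p [0.4968 0.2332 0.0945] q [ 0.613 -0.381  2.423 -0.824  0.575 -0.373] F [-0.6 -1.  -0.1] open 0.0925
axes x [-0.006  1.     0.005] y [0.71  0.001 0.704] z [ 0.704  0.007 -0.71 ]
(0.497, 0.235, 0.045) -> [ 0.16 -3.47  3.53]
```

View pics/scene12.png

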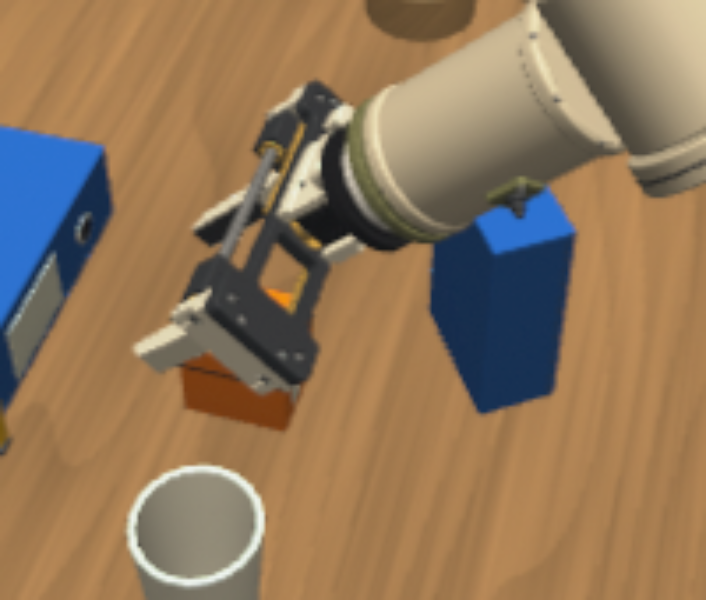

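View pics/wrist12.png

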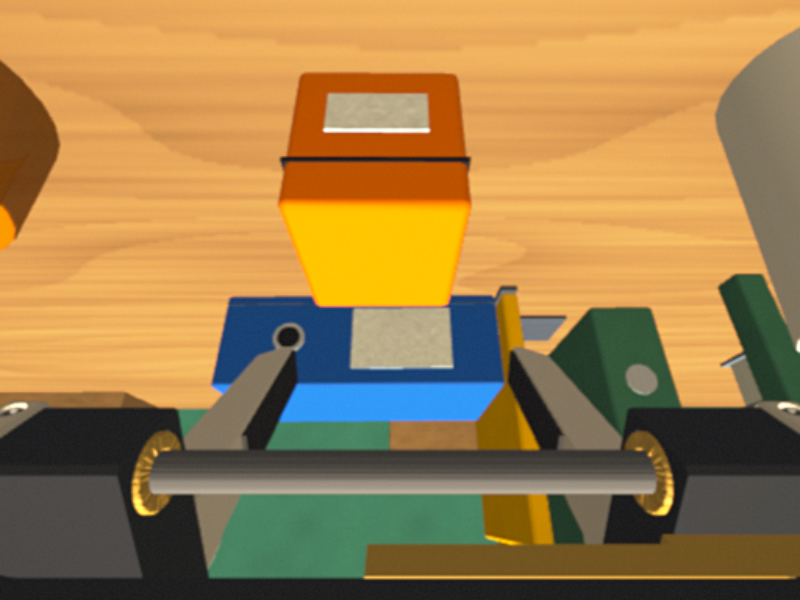

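Request:
{"fn": "play_rows", "kwargs": {
  "increments": [
    [[0.1,-1,1,0],[0.1,-2,2,0],[0.1,-3,3,0],[0.1,-3.5,3.5,0]]
  ]
}}

```text
t: 22.8
tool_pos: [0.5004, 0.2367, 0.0514]
orientation: [1.76, 1.763, 0.743]
force: [0.2, 0.9, -0.2]
opening: 0.0929
```

Request:
{"fn": "play_rows", "kwargs": {
  "increments": [
    [[0,0,0,0],[0,0,0,0],[0,0,0,0],[0,0,0,0],[0,0,0,0]]
  ],
  "jaw": 5,
  "squeeze": 12
}}

```text
t: 23.3
tool_pos: [0.5012, 0.237, 0.0526]
orientation: [1.759, 1.761, 0.745]
force: [-0.6, -3.3, 4.6]
opening: 0.0602
```

```bash
python3 - <<'E'
from h import *
import plant
go((.55,.235,.045))
for n in ['scene']:
    im,d=plant.read_camera(n)
    cv2.imwrite(f'pics/{n}13.png',cv2.resize(im[180:350,150:350],(706,600)))
E
```

```text
t 23.3 p [0.5012 0.237  0.0526] q [ 0.616 -0.242  2.419 -1.025  0.489 -0.14 ] F [-0.6 -3.3  4.6] open 0.0602
axes x [-0.005  1.     0.01 ] y [ 0.704 -0.003  0.711] z [ 0.71   0.011 -0.704]
(0.55, 0.235, 0.045) -> [-0.23  2.89  4.  ]
```

View pics/scene13.png

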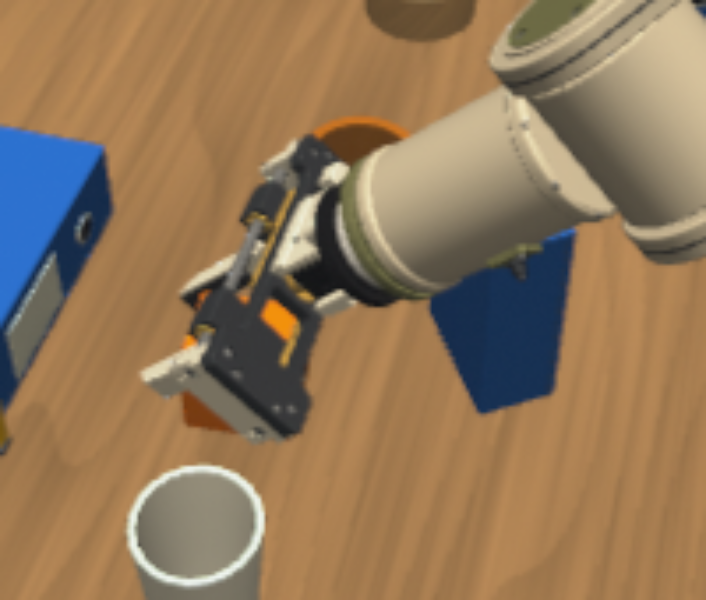

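Request:
{"fn": "play_rows", "kwargs": {
  "increments": [
    [[0,0.7,0.7,0],[0,1.4,1.4,0],[0,2.1,2.1,0],[0,2.8,2.8,0],[0,3.5,3.5,0]]
  ]
}}

```text
t: 23.85
tool_pos: [0.5514, 0.2372, 0.0526]
orientation: [1.759, 1.762, 0.744]
force: [-2.4, -0.3, 1.0]
opening: 0.06
```

Request:
{"fn": "play_rows", "kwargs": {
  "increments": [
    [[0,0,0,0],[0,0,0,0],[0,0,0,0]]
  ],
  "jaw": 9.3
}}

```text
t: 24.15
tool_pos: [0.5511, 0.237, 0.0522]
orientation: [1.76, 1.762, 0.743]
force: [0.5, 0.4, 0.2]
opening: 0.0794
```

```bash
python3 - <<'E'
from h import *
import plant
go((.55,.235,.045))
for n in ['scene','top','wrist']:
    im,d=plant.read_camera(n)
    p=plant.camera_params(n);np.savez(f'{n}14.npz',im=im,d=d,K=p['K'],eye=p['eye'],o=p['orientation'])
    cv2.imwrite(f'pics/{n}14.png',cv2.resize(im[180:350,150:350],(706,600)) if n=='scene' else cv2.resize(im,(800,600)))
E
```

```text
t 24.15 p [0.5511 0.237  0.0522] q [ 0.538 -0.116  2.313 -1.037  0.425 -0.176] F [0.5 0.4 0.2] open 0.0794
axes x [-0.005  1.     0.009] y [ 0.704 -0.003  0.71 ] z [ 0.71   0.01  -0.704]
(0.55, 0.235, 0.045) -> [-0.21 -0.59  0.42]
```

View pics/scene14.png

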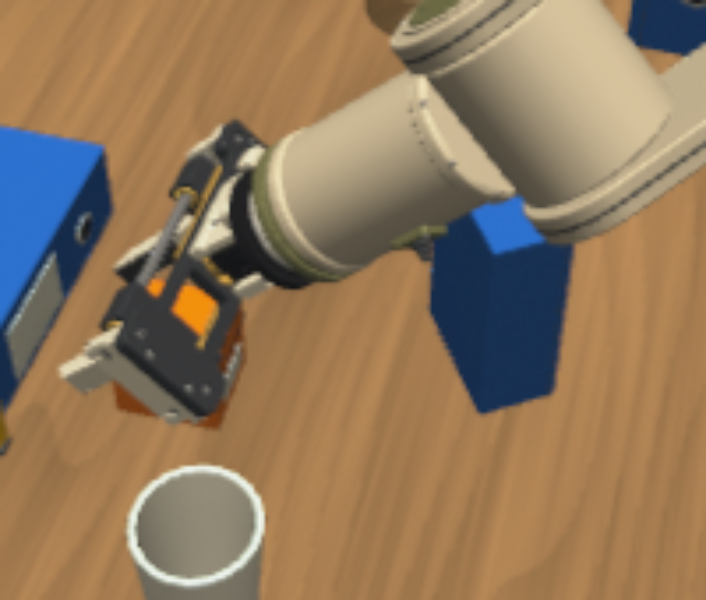

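View pics/wrist14.png

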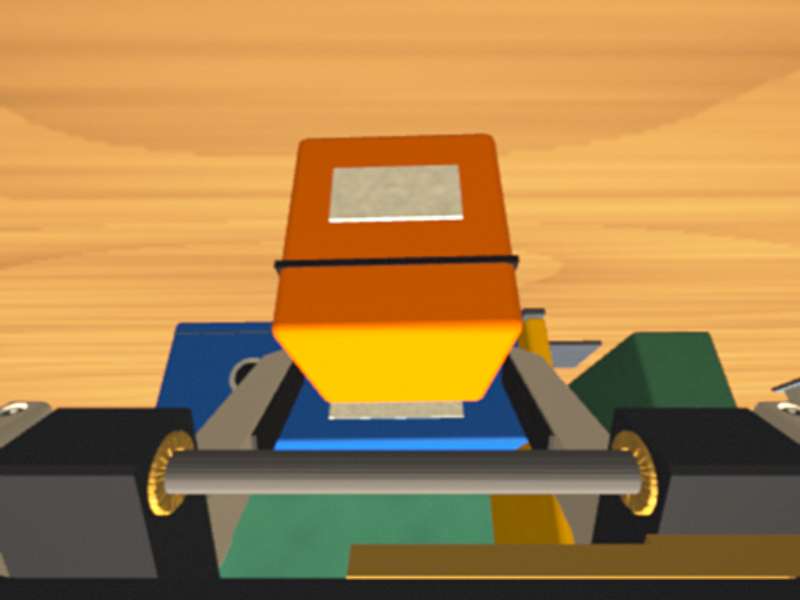

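```bash
python3 - <<'E'
from h import *
for n in ['wrist','top','scene']:
    im,W=load(f'{n}14.npz'); m=cv2.inRange(hsv(im),(3,150,80),(30,255,255))>0
    with np.errstate(invalid='ignore'):
        r0=m&(W[...,0]>.42)&(W[...,0]<.57)&(W[...,1]>.17)&(W[...,1]<.3)
        t=r0&(abs(W[...,2]-.065)<.005); f=r0&(W[...,2]<.055)&(W[...,2]>.01)
    for k,nm in ((t,'top'),(f,'side')):
        if k.sum()>20:
            pl(W[k],n+nm)
E
```

```text
wristtop 6991 c [0.492  0.2361 0.0634] n [-0.019  0.     1.   ] rms 0.0007 min [0.469 0.205 0.06 ] max [0.54  0.266 0.065]
wristside 9119 c [0.4712 0.2356 0.0378] n [ 1.     0.031 -0.   ] rms 0.0006 min [0.469 0.205 0.01 ] max [0.475 0.266 0.055]
toptop 112 c [0.5237 0.2321 0.0648] n [0.007 0.011 1.   ] rms 0.0022 min [0.499 0.203 0.061] max [0.54  0.261 0.069]
scenetop 113 c [0.499  0.2223 0.0644] n [-0.004  0.019  1.   ] rms 0.0012 min [0.469 0.207 0.062] max [0.53  0.247 0.067]
sceneside 63 c [0.4946 0.2529 0.0277] n [ 0.044 -0.675 -0.736] rms 0.0072 min [0.468 0.211 0.01 ] max [0.537 0.269 0.055]
```

```bash
python3 - <<'E'
from h import *
from clr import *
go((.512,.2355,.032))
A=Rt(np.radians(45));t=np.array([.512,.2355,.032]);q,e=ik(t,A*R.from_euler('z',np.pi),p,[.55,-.2,2.3,-1,.45,-.2]);W=world(t,A,q);print(e,q,dfile(W),cup(W))
E
```

```text
t 24.3 p [0.5511 0.2373 0.0525] q [ 0.538 -0.117  2.314 -1.037  0.425 -0.176] F [-0.1  0.4 -0.1] open 0.0906
axes x [-0.006  1.     0.01 ] y [ 0.704 -0.003  0.71 ] z [ 0.71   0.011 -0.704]
(0.512, 0.2355, 0.032) -> [-0.17 -4.21 -1.34]
1.6653345369377348e-15 [ 0.60082083 -0.14603514  2.38702166 -1.12328607  0.45939364 -0.04038924] 0.0138563516182137 0.017500222134707713
```

Request:
{"fn": "play_rows", "kwargs": {
  "increments": [
    [[-0.1,-1,-0.4,0],[-0.2,-2.2,-0.7,0],[-0.2,-3.4,-1.1,0],[-0.2,-4.2,-1.3,0],[-0.2,-4.2,-1.3,0]]
  ]
}}

```text
t: 24.8
tool_pos: [0.5109, 0.235, 0.0307]
orientation: [1.759, 1.764, 0.743]
force: [-0.4, -0.1, 0.2]
opening: 0.0928
```

```bash
python3 - <<'E'
from h import *
go((.512,.2355,.032))
E
```

```text
t 24.8 p [0.5109 0.235  0.0307] q [ 0.593 -0.153  2.399 -1.138  0.441 -0.029] F [-0.4 -0.1  0.2] open 0.0928
axes x [-0.006  1.     0.009] y [ 0.705 -0.002  0.709] z [ 0.709  0.011 -0.705]
(0.512, 0.2355, 0.032) -> [ 0.05  0.17 -0.02]
```

Request:
{"fn": "play_rows", "kwargs": {
  "increments": [
    [[0,0,0,0],[0,0,0,0],[0,0,0,0],[0,0,0,0],[0,0,0,0]]
  ],
  "jaw": 5,
  "squeeze": 25
}}

```text
t: 25.3
tool_pos: [0.5113, 0.2352, 0.031]
orientation: [1.759, 1.763, 0.743]
force: [0.4, 0.2, 0.3]
opening: 0.06
```

Request:
{"fn": "play_rows", "kwargs": {
  "increments": [
    [[0,1,-1,0],[0,2.5,-2.5,0],[0,4.5,-4.5,0],[0,6.5,-6.5,0],[0,8,-8,0]]
  ]
}}

```text
t: 25.8
tool_pos: [0.5107, 0.2341, 0.1453]
orientation: [1.759, 1.764, 0.744]
force: [0.4, -0.5, -2.0]
opening: 0.0599
```

```bash
python3 - <<'E'
from h import *
import plant
go((.6,.22,.14),(.669,.203,.14),(.669,.203,.105))
for n in ['scene','wrist']:
    im,d=plant.read_camera(n)
    p=plant.camera_params(n);np.savez(f'{n}15.npz',im=im,d=d,K=p['K'],eye=p['eye'],o=p['orientation'])
    cv2.imwrite(f'pics/{n}15.png',cv2.resize(im[130:330,90:330],(720,600)) if n=='scene' else cv2.resize(im,(800,600)))
im,W=load('wrist15.npz'); m=cv2.inRange(hsv(im),(3,150,80),(30,255,255))>0
s=plant.read_state();z=s['tool_pos'][2]
with np.errstate(invalid='ignore'):
    r0=m&(W[...,0]>.42)&(W[...,0]<.6)&(W[...,1]>.17)&(W[...,1]<.3)
P=W[r0];print(P.min(0),P.max(0));
t=r0&(W[...,2]>P[:,2].max()-.008);pl(W[t],'top')
f=r0&(W[...,2]<P[:,2].max()-.015)&(W[...,2]>.05);pl(W[f],'side')
E
```

```text
t 25.8 p [0.5107 0.2341 0.1453] q [ 0.591 -0.459  2.375 -0.696  0.645 -0.54 ] F [ 0.4 -0.5 -2. ] open 0.0599
axes x [-0.006  1.     0.01 ] y [ 0.705 -0.002  0.709] z [ 0.709  0.011 -0.705]
(0.6, 0.22, 0.14) -> [-1.48  5.92  6.69]
(0.669, 0.203, 0.14) -> [-3.22 10.79 11.57]
(0.669, 0.203, 0.105) -> [-3.26  8.3  14.03]
[ 0.42003092  0.17000924 -0.00563288] [0.59967537 0.299987   0.20814433]
top 7525 c [0.4248 0.254  0.2032] n [-0.633  0.004 -0.774] rms 0.0005 min [0.42  0.211 0.2  ] max [0.431 0.293 0.206]
side 10959 c [0.4722 0.2346 0.1543] n [1.    0.02  0.003] rms 0.0007 min [0.469 0.204 0.116] max [0.476 0.264 0.18 ]
```

View pics/scene15.png

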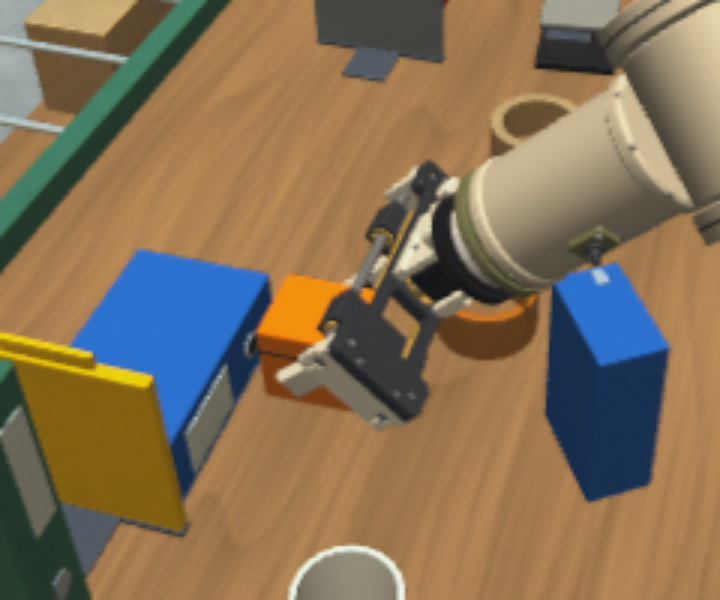

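Request:
{"fn": "play_rows", "kwargs": {
  "increments": [
    [[-1.5,1,1,0],[-3,2,2.2,0],[-3.6,3.2,3.8,0],[-3.6,4.5,5.3,0],[-3.6,6,6.6,0]]
  ]
}}

```text
t: 26.4
tool_pos: [0.6011, 0.1985, 0.1404]
orientation: [1.761, 1.761, 0.745]
force: [-0.3, -0.1, -2.3]
opening: 0.0602
```

```bash
python3 - <<'E'
from h import *
go((.668,.198,.135),(.668,.198,.105))
E
```

```text
t 26.4 p [0.6011 0.1985 0.1404] q [ 0.387 -0.258  2.238 -0.592  0.48  -0.75 ] F [-0.3 -0.1 -2.3] open 0.0602
axes x [-0.005  1.     0.011] y [ 0.704 -0.004  0.71 ] z [ 0.71   0.011 -0.704]
(0.668, 0.198, 0.135) -> [-0.09  4.32  5.13]
(0.668, 0.198, 0.105) -> [-0.12  2.19  7.24]
```

Request:
{"fn": "play_rows", "kwargs": {
  "increments": [
    [[0,0.8,1,-0.015],[-0.1,1.7,2,-0.015],[-0.1,2.6,3,-0.015],[-0.1,3.5,4.1,-0.015],[-0.1,4.2,5.2,-0.015]]
  ]
}}

```text
t: 26.9
tool_pos: [0.6671, 0.1973, 0.1304]
orientation: [1.748, 1.774, 0.735]
force: [0.0, -0.2, -2.9]
opening: 0.0599
```

```bash
python3 - <<'E'
from h import *
import plant
go((.668,.198,.108),(.668,.198,.1))
n='scene'
im,d=plant.read_camera(n)
p=plant.camera_params(n);np.savez(f'{n}16.npz',im=im,d=d,K=p['K'],eye=p['eye'],o=p['orientation'])
cv2.imwrite(f'pics/{n}16.png',cv2.resize(im[130:330,60:300],(720,600)))
E
```

```text
t 26.9 p [0.6671 0.1973 0.1304] q [ 0.329 -0.061  2.084 -0.57   0.418 -0.815] F [ 0.  -0.2 -2.9] open 0.0599
axes x [-0.015  1.    -0.   ] y [0.707 0.011 0.708] z [ 0.707  0.01  -0.707]
(0.668, 0.198, 0.108) -> [ 0.07 -1.52  1.65]
(0.668, 0.198, 0.1) -> [ 0.07 -2.08  2.21]
```

View pics/scene16.png

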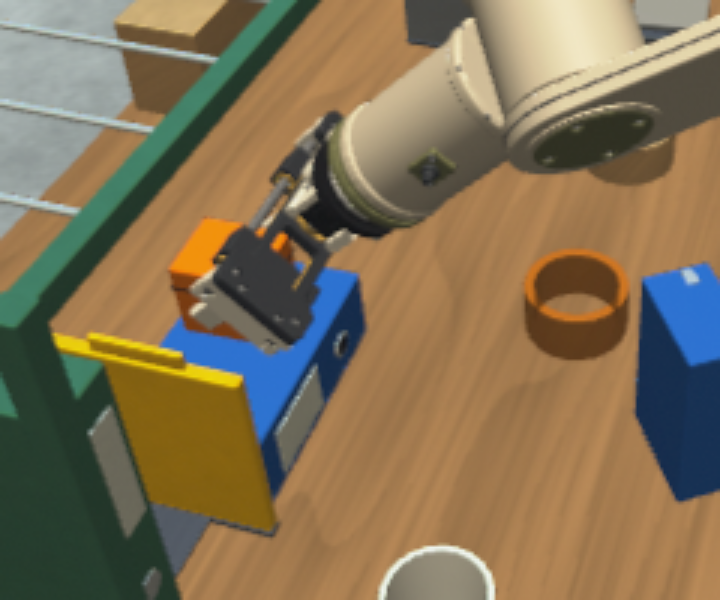

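Request:
{"fn": "play_rows", "kwargs": {
  "increments": [
    [[0,-0.5,0.5,0],[0,-1,1,0],[0,-1.4,1.5,0],[0,-1.7,1.8,0]]
  ]
}}

```text
t: 27.35
tool_pos: [0.6678, 0.197, 0.1038]
orientation: [1.749, 1.775, 0.734]
force: [0.4, 0.3, -2.7]
opening: 0.06
```

Request:
{"fn": "play_rows", "kwargs": {
  "increments": [
    [[0,-0.1,0.1,0],[0,-0.15,0.15,0],[0,-0.15,0.15,0]]
  ]
}}

```text
t: 27.65
tool_pos: [0.6679, 0.1971, 0.102]
orientation: [1.748, 1.775, 0.734]
force: [0.6, 0.3, -1.9]
opening: 0.0602
```

Request:
{"fn": "play_rows", "kwargs": {
  "increments": [
    [[0,-0.08,0.08,0],[0,-0.1,0.1,0],[0,-0.1,0.1,0]]
  ]
}}

```text
t: 27.95
tool_pos: [0.6682, 0.1973, 0.1013]
orientation: [1.748, 1.775, 0.735]
force: [-1.0, -0.1, 0.5]
opening: 0.0601
```

Request:
{"fn": "play_rows", "kwargs": {
  "increments": [
    [[0,-0.08,0.08,0],[0,-0.08,0.08,0]]
  ]
}}

```text
t: 28.15
tool_pos: [0.6689, 0.1975, 0.1013]
orientation: [1.747, 1.774, 0.737]
force: [-3.5, -1.3, 3.4]
opening: 0.0603
```

Request:
{"fn": "play_rows", "kwargs": {
  "increments": [
    [[0,0.05,-0.05,0],[0,0.05,-0.05,0],[0,0.05,-0.05,0]]
  ],
  "jaw": 8
}}

```text
t: 28.45
tool_pos: [0.6689, 0.1975, 0.1019]
orientation: [1.747, 1.774, 0.737]
force: [-0.3, -0.6, -0.0]
opening: 0.0777
```

```bash
python3 - <<'E'
from h import *
import plant
go((.668,.198,.108),(.6,.198,.16),(.53,.198,.25))
for n in ['scene','wrist']:
    im,d=plant.read_camera(n)
    cv2.imwrite(f'pics/{n}17.png',cv2.resize(im[130:330,60:300],(720,600)) if n=='scene' else cv2.resize(im,(800,600)))
E
```

```text
t 28.45 p [0.6689 0.1975 0.1019] q [ 0.328 -0.003  2.09  -0.661  0.364 -0.717] F [-0.3 -0.6 -0. ] open 0.0777
axes x [-0.015  1.     0.   ] y [0.705 0.011 0.709] z [ 0.709  0.011 -0.705]
(0.668, 0.198, 0.108) -> [ 0.05  0.37 -0.49]
(0.6, 0.198, 0.16) -> [ 0.15 -0.74 -8.98]
(0.53, 0.198, 0.25) -> [  0.26   0.7  -20.29]
```

View pics/wrist17.png

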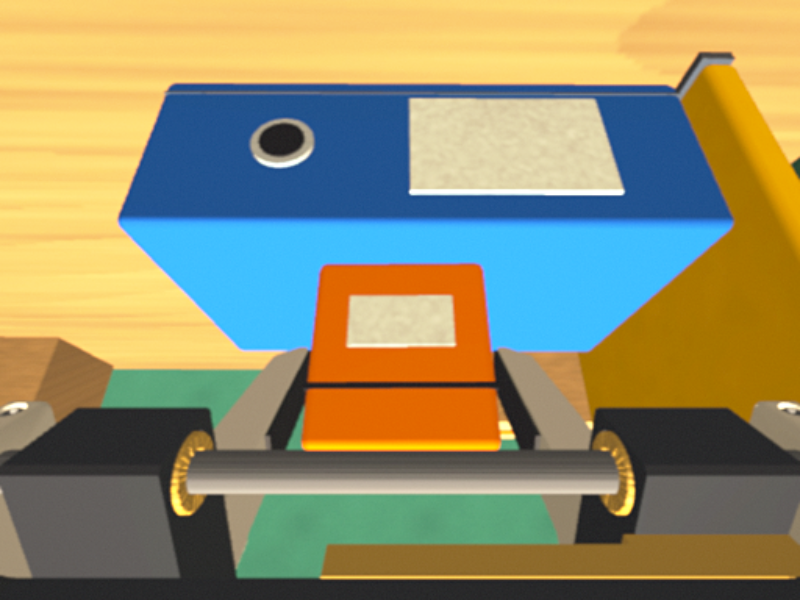

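Request:
{"fn": "play_rows", "kwargs": {
  "increments": [
    [[0,0,-1,0],[0,0,-2.5,0],[0,0,-5,0],[0,0,-8,0],[0,0,-11,0]]
  ]
}}

```text
t: 29.05
tool_pos: [0.5899, 0.1961, 0.1794]
orientation: [1.748, 1.775, 0.736]
force: [0.3, 0.4, 0.7]
opening: 0.0799
```

Request:
{"fn": "play_rows", "kwargs": {
  "increments": [
    [[0,0,-3,0],[0,0,-6,0],[0,0.5,-9,0],[0,2,-11,0],[0,4,-13,0]]
  ]
}}

```text
t: 29.55
tool_pos: [0.5251, 0.1953, 0.3]
orientation: [1.747, 1.776, 0.736]
force: [0.2, 0.4, 0.5]
opening: 0.0798
```

```bash
python3 - <<'E'
from h import *
import plant
go((.53,.0,.35))
for n in ['scene','top']:
    im,d=plant.read_camera(n)
    p=plant.camera_params(n);np.savez(f'{n}18.npz',im=im,d=d,K=p['K'],eye=p['eye'],o=p['orientation'])
    a=load(f'{n}18.npz'); lying(*a); im,W=a
    m=cv2.inRange(hsv(im),(3,150,80),(20,255,255))>0
    with np.errstate(invalid='ignore'):
        r0=m&(W[...,0]>.6)&(W[...,0]<.73)&(W[...,1]>.14)&(W[...,1]<.26)
        t=r0&(abs(W[...,2]-.135)<.006); f=r0&(W[...,2]<.125)&(W[...,2]>.075)&(W[...,0]>.638)&(W[...,1]>.215);g=r0&(W[...,2]<.125)&(W[...,2]>.075)&(W[...,0]<.636)
    for k,nm in ((t,'boxtop'),(f,'boxY'),(g,'boxfront')):
        if k.sum()>15: pl(W[k],n+nm)
    cv2.imwrite(f'pics/{n}18.png',cv2.resize(im,(800,600)))
E
```

```text
t 29.55 p [0.5251 0.1953 0.3   ] q [ 0.467 -0.678  2.222 -0.403  0.905 -0.984] F [0.2 0.4 0.5] open 0.0798
axes x [-0.016  1.    -0.   ] y [0.707 0.011 0.708] z [ 0.707  0.011 -0.707]
(0.53, 0.0, 0.35) -> [-19.54   3.66  -3.4 ]
top z 0.0691 n 874 rect mm [663.9 197.9] [120.9 184.3] ang 0.58
[[602.5, 289.5], [604.4000244140625, 105.0999984741211], [725.2999877929688, 106.30000305175781], [723.4000244140625, 290.70001220703125]]
front 586 c [0.6045 0.2059 0.0373] n [-1.    -0.015  0.005] rms 0.0009 min [0.601 0.103 0.012] max [0.608 0.292 0.06 ]
yel 954 c [0.6457 0.3171 0.1214] n [ 0.005  1.    -0.001] rms 0.0008 min [0.6   0.315 0.08 ] max [0.72 0.32 0.16]
grey 476 c [ 0.6948 -0.3313  0.1257] n [-0.007 -1.    -0.002] rms 0.0018 min [ 0.602 -0.335  0.08 ] max [ 0.74  -0.328  0.16 ]
sceneboxtop 576 c [0.6601 0.1996 0.1344] n [0.004 0.008 1.   ] rms 0.0012 min [0.625 0.168 0.131] max [0.696 0.228 0.137]
sceneboxY 319 c [0.6652 0.2268 0.1   ] n [-0.028  1.     0.   ] rms 0.0011 min [0.638 0.223 0.075] max [0.695 0.23  0.125]
sceneboxfront 140 c [0.6267 0.207  0.1044] n [-1.     0.011 -0.004] rms 0.0014 min [0.624 0.172 0.075] max [0.63  0.228 0.125]
top z 0.0699 n 1063 rect mm [663.7 202.6] [199.8 117.1] ang 89.78
[[604.7999877929688, 102.9000015258789], [721.9000244140625, 102.5], [722.5999755859375, 302.29998779296875], [605.5, 302.70001220703125]]
front 148 c [0.6052 0.2083 0.0373] n [-1.    -0.012  0.008] rms 0.0009 min [0.602 0.101 0.013] max [0.608 0.302 0.06 ]
yel 210 c [0.6797 0.3019 0.1221] n [ 0.002  1.    -0.006] rms 0.0008 min [0.602 0.3   0.08 ] max [0.739 0.305 0.16 ]
grey 204 c [ 0.6756 -0.334   0.1218] n [ 0.004  1.    -0.002] rms 0.0006 min [ 0.6   -0.336  0.08 ] max [ 0.739 -0.332  0.16 ]
topboxtop 246 c [0.6693 0.1933 0.1352] n [-0.036 -0.018 -0.999] rms 0.0021 min [0.646 0.164 0.13 ] max [0.693 0.223 0.14 ]
```

View pics/scene18.png

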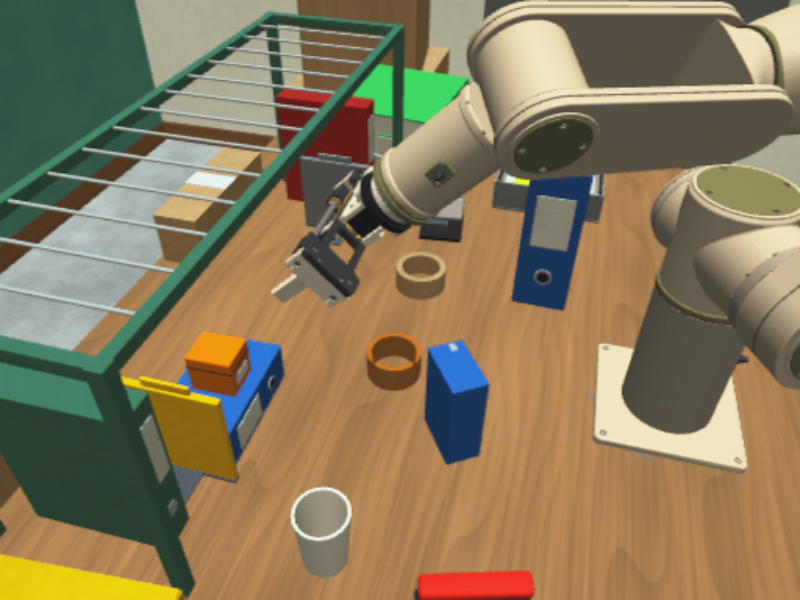

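View pics/top18.png

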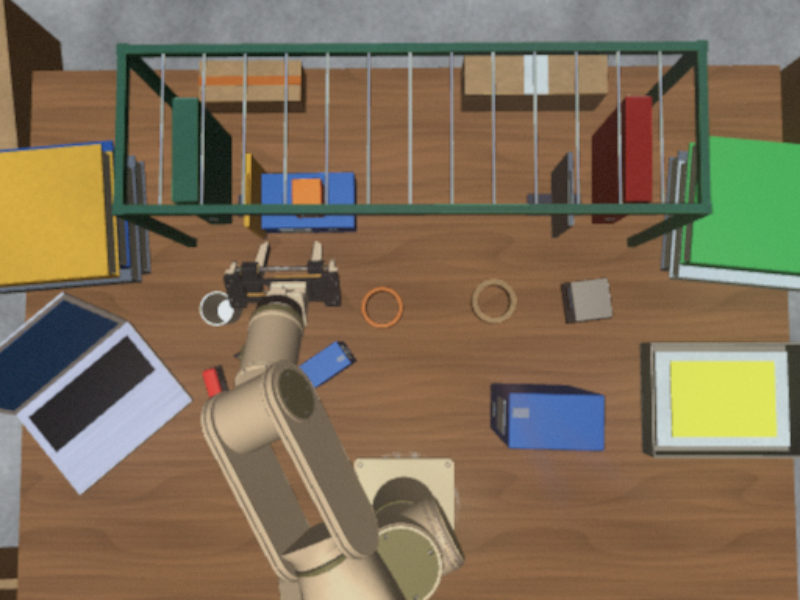

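```bash
python3 - <<'E'
from h import *
im,W=load('top18.npz')
cv2.imwrite('pics/c18.png',cv2.resize(im[95:160,145:245],(800,520),interpolation=cv2.INTER_CUBIC))
# foot edge: blue top-face, cast each row's right-most blue boundary subpixel on z=.07
a=np.load('top18.npz');K,eye,o=a['K'],a['eye'],a['o'];M=R.from_rotvec(o).as_matrix()
def cast(u,v,z):
    d=M@np.array([(u-K[0,2])/K[0,0],-(v-K[1,2])/K[1,1],-1]);return eye+d*(z-eye[2])/d[2]
g=im.astype(float);s=g[...,0]-g[...,2]
for nm,us,fall in (('foot',(218,236),-1),('head',(160,176),1)):
    pts=[]
    for v in list(range(112,128)):
        L=s[v,us[0]:us[1]];dd=np.diff(L)*fall
        k=dd.argmax()
        if dd[k]<15 : continue
        w=np.clip(dd[max(k-2,0):k+3],0,None);u=us[0]+.5+(w*np.arange(max(k-2,0),max(k-2,0)+len(w))).sum()/w.sum()
        pts.append(cast(u,v,.07)[:2])
    P=np.array(pts)
    if len(P)>4:
        c=np.polyfit(P[:,0],P[:,1],1);r=P[:,1]-np.polyval(c,P[:,0]);print(nm,len(P),'slope',c[0].round(4),'y@.664',np.polyval(c,.664).round(4),'rms',r.std().round(4), P[:,0].min().round(3),P[:,0].max().round(3))
E
```

```text
foot 16 slope 0.0308 y@.664 0.0998 rms 0.0004 0.666 0.717
head 16 slope 0.0098 y@.664 0.3022 rms 0.0001 0.667 0.718
```

View pics/c18.png

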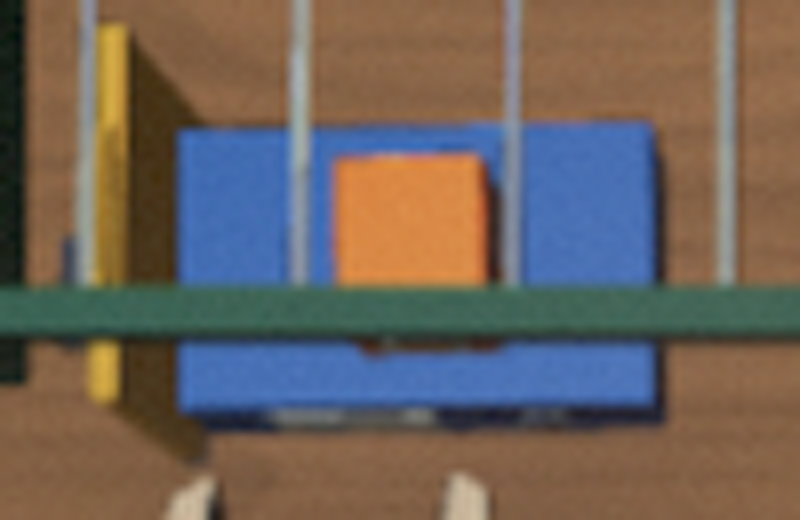

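```bash
python3 -c "
from plant import *
print(close_job(), read_state()['t'])"
```

```text
the job is handed in; nothing more can be done
the job is handed in; nothing more can be done
```

The job is done and handed in at about 30 s. The blue file lies against the yellow plate and the orange box stands on top of it.

- **Tipping and sliding:** I leaned the tool to about 45° and tipped the middle-sized blue file towards the yellow plate. I then slid it about 10 cm along until it met the plate. A light second push, 8 N at most, squared it up.
- **Orange box:** A leaning grasp where the box stood would have hit the small blue file. I pinched the box and slid it about 4.5 cm clear first, then lifted it, set it down on the file and backed the arm out.

**Last checks:**
- **File position:** its top end is at y ≈ 0.302–0.303 m, on the plate's inner face at 0.302–0.303 m, and no gap shows in the picture.
- **Plates:** both read the same as at the start, to within the measurement noise.
- **Box position:** upright and level, about 3 mm and 6 mm off the file's middle, in x and y.
- **Other desk things:** they look unmoved in the pictures; I did not measure them again.

**Where the checks disagreed:** the file's angle to the plate came out between about 0.2° and 1° depending on the method, and a fit of the visible part of its foot edge gave about 1.8°. So one corner of the top end could stand 1–2 mm, at worst about 4 mm, off the plate. I left it rather than push again with the box on top.

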